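# Make up a left-hand and a right-hand door set for the sale

### The arm

A 6-joint arm with a two-finger parallel gripper is mounted at the origin on the work surface; the furniture and walls round the work are solid. World frame = base frame: x ahead of the robot, y to its left, z up, the work surface at z = 0. Lengths are in m, angles in rad, forces in N, time in s.
With the tool pointing down it reaches from about 0.225 to 0.875 m from the base axis. Payload 3.4 kg.
Tool frame: the origin (TCP) lies at the very end of the fingers, on their centre line; the grasp point (between the pads) lies behind it (manip.grasp_offset is the z of the grasp point in the tool frame, in m); z points along the fingers, y is the line along which they close (so a half turn about z gives the same grasp; the last joint's range is limited). The gripper opens to 85 mm and grips with 20 to 120 N. Pads are 22 mm wide; open, the fingers measure 114 mm over their backs; the gripper's body (76 mm by 85 mm) begins 54 mm behind the grasp point. The pads swing forward as they close: fully open they stand 13 mm farther back than shut.
Start: joints at [-1.427, 0.276, 1.505, -0, 1.361, -0.121], TCP at [0.15, -0.555, 0.231] pointing down, gripper open.
Joint ranges: [-2.89, 2.89], [-0.75, 2.08], [0.22, 2.7], [-1.18, 4.32], [0.11, 2.71], [-2.7, 2.7]. Speed limits (rad/s): [2.57, 2.57, 3.14, 3.14, 3.14, 3.14].

### API

Orientations are given as a unit quaternion [w, x, y, z].
In Python, from rig import manip gives the robot as it stands.
- The arm moves only by the shell command python3 -m pendant 'ROWS' [FORCE]. ROWS is JSON, a list of rows, each an object of numbers: "dx", "dy", "dz": the shift along the tool's x, y, z in m; "rx", "ry", "rz": the turn, a rotation vector about the tool's x, y, z in degrees; "hand": the finger opening in m, from 0 to 0.0854. In form: [{"dx": .., "dy": .., "dz": .., "rx": .., "ry": .., "rz": .., "hand": ..}, ...]. A call has 1 to 12 rows; each row shifts and turns the commanded pose from where the row before left it, along the tool's axes as they then stand; what a row does not reach is not made up. A row lasts 1/12 s, in which the tool goes at most 41.7 mm and 7.16 degrees, less where a joint would pass 70% of its speed; a pose out of reach is approached as far as the arm can. A call is refused whole if a number of a shift passes 0.0417 or a number of a turn 7.16, either way. A call with a gripper value outside its range is refused whole. The fingers move at their own pace and stop on an object; FORCE is the grip in N (left out, the last holds). Time passes only in rows, so rows that do not move let the fingers close. It gives the time, the measured TCP pose, the force, the opening and the grip force at its end, in the units of the state.
- manip.get_state(): the state, without advancing time (a new reading comes with each control period).
- manip.get_image(name): name is "side" or "top" or "wrist"; returns a dict with "frame" (480x640x3 uint8, red, green, blue), "fx", "fy", "cx", "cy" (pixels), "position" and "attitude" of the camera in the world; the wrist camera has in their place "mount" (4x4, takes a point from camera to tool coordinates, whose origin is the TCP and whose axes are the flange's). Camera axes: x right, y up, looking along -z (the intrinsics and any distortion apply to the point x, -y, -z); pixel columns grow to the right and rows downward; lengths in m; the calibration is good to about 2 mm. A picture is of the moment at which its call begins: read the wrist's pose just before it. There is no depth.
- manip.sign_off(): hands the job in; it is judged then, once.
The state is a dict: "clock": time; "qpos": joint angles; "qd": joint speeds; "effort": joint torques, N m; "position": TCP position; "ee_rot": TCP orientation; "contact_force": force on the tool from outside, world axes, zero at the start; "moment": the same for the moment, N m; "width": finger opening in m; "gripper_force": force on a finger pad.
Only numpy, scipy, OpenCV 4.12 (cv2) and the standard library are available. Lean on these libraries where they do the work, as an engineer would, in place of code of your own. Each camera call takes 0.05 s, during which the arm holds its last target. There are 200 camera calls.

### The job

Make up the two door sets in their fitted trays: the left-hand lever handle, the box of screws and the plumb bob go into the left-hand tray, the right-hand lever handle and the round tin into the right-hand tray. Everything must lie flat on the tray floor in the bay cut for it (each handle the way its recess runs, box and tin right way up), and the ink bottle and the cotton reel stay where they are.

Things in the scene. Friction and masses are not known exactly. Their poses are not given: they have to be found in the camera images.
- left_hand_tray: Larger cork-lined tray, fixed, 191 (x) x 177 (y) mm; floor at z 4, walls to z 13 mm. Origin: centre of underside; ticket frame on -x side. Bay centres (mm): handle recess: plate bay 116 (x) x 54 (y), lever bay 48 wide opening to +y; hub belongs at x 7.5, y -55.5, lever to tray +y, keyhole end to -x. Screw box: x -54, y 29.5, bay 71 (x) x 106 (y). Plumb bob: x 64.5, y 29.5, bay 50 (x) x 106 (y).
- right_hand_tray: Smaller cork-lined tray, fixed, 159 (x) x 152 (y) mm; floor at z 4, walls to z 13 mm. Origin: centre of underside; ticket frame on -x side. Bays (mm): handle recess, mirror image of the other's: plate bay 116 (x) x 54 (y), lever bay 48 wide opening to -y; hub belongs at x 33.5, y 43, lever to tray -y, keyhole end to -x. Eight-sided bay 81 across for the round tin, centre x -33, y -29.5.
- left_hand_lever: Left-hand steel lever door handle on its back plate: keyhole end towards you, the lever points left. Origin: underside, below the hub. Plate x -69 (keyhole end) to +33, y -20 to 20, 7 mm thick. Lever bar 16 mm wide in x, z 42 to 56, runs to +y from -9 to 88 mm, its end (y 72 to 88) turned down to z 0. Pinch the bar across x at about y +22. Loose, 0.2 to 0.5 kg.
- right_hand_lever: Right-hand steel lever door handle, mirror image of the left-hand one: keyhole end towards you, the lever points right. Origin: underside, below the hub. Plate x -69 (keyhole end) to +33, y -20 to 20, 7 mm thick. Lever bar 16 mm wide in x, z 42 to 56, runs to -y as far as -88 mm, its end turned down to z 0. Pinch the bar across x at about y -22. Loose, 0.2 to 0.5 kg.
- screw_box: Small card box of screws with a lid (fixed shut), loose, 57 (x) x 92 (y) x 41 (z) mm, about 0.11 kg (a second one far back on the table is part of the room). Origin: centre of its underside, z up. In its bay its long side (y) lies along the tray's y, either way round.
- round_tin: Round lidded tin, loose, 67 mm across, 48 mm high, about 0.15 kg (a second one far back on the table is part of the room). Origin: centre of its underside, z up.
- plumb_bob: Hexagonal brass plumb bob lying on a flat, loose, 34 (x) x 81 (y) x 30 (z) mm, about 0.18 kg (not the one among the chisels), point towards +y. Origin: middle of its underside. The thick hexagonal part is y -27 to -4 mm, its widest edges (34 mm apart in x) at z 15; pinch it across x at y -13. In its bay it lies along the tray's y, pointing either way.
- ink_bottle: Square glass ink bottle with a black cap, 44 x 44 x 63 mm, a bystander. Origin: centre of its underside.
- cotton_reel: Wooden cotton reel, 31 mm across, 42 mm high, a bystander. Origin: centre of its underside.
Things that resemble listed ones, but are neither listed nor needed, are in the scene too. What is shaped like the screw_box but orange is not meant.

How it is judged:
At the end, for the whole second after the job is handed in: Each thing lies flat in its own bay: hubs within 11 mm of place and 0.2 rad of the recess, box within 11 mm (13 lengthways), tin within 11 mm, bob along its bay within 13 mm (18 lengthways), all at rest; no bystander moved by over 15 mm (x of left_hand_lever in the frame of left_hand_tray between -0.0035 and 0.0185 m and y of left_hand_lever in the frame of left_hand_tray between -0.0665 and -0.0445 m and z of left_hand_lever in the frame of left_hand_tray between 0.001 and 0.007 m and angle between each of left_hand_lever, right_hand_lever, screw_box, round_tin's own z axis and vertical below 0.07 rad and angle between the x axis of left_hand_lever and the x axis of left_hand_tray, either way round below 0.2 rad and linear speed of each of left_hand_lever, right_hand_lever, screw_box, round_tin, plumb_bob below 0.02 m/s and angular speed of each of left_hand_lever, right_hand_lever, screw_box, round_tin, plumb_bob below 0.2 rad/s and x of right_hand_lever in the frame of right_hand_tray between 0.0225 and 0.0445 m and y of right_hand_lever in the frame of right_hand_tray between 0.032 and 0.054 m and z of right_hand_lever in the frame of right_hand_tray between 0.001 and 0.007 m and angle between the x axis of right_hand_lever and the x axis of right_hand_tray, either way round below 0.2 rad and x of screw_box in the frame of left_hand_tray between -0.065 and -0.043 m and y of screw_box in the frame of left_hand_tray between 0.0165 and 0.0425 m and z of screw_box in the frame of left_hand_tray between 0.001 and 0.007 m and x of round_tin in the frame of right_hand_tray between -0.044 and -0.022 m and y of round_tin in the frame of right_hand_tray between -0.0405 and -0.0185 m and z of round_tin in the frame of right_hand_tray between 0.001 and 0.007 m and ((x of plumb_bob in the frame of left_hand_tray between 0.0515 and 0.0775 m and y of plumb_bob in the frame of left_hand_tray between 0.0115 and 0.0475 m and z of plumb_bob in the frame of left_hand_tray between 0.001 and 0.009 m and angle between plumb_bob's own z axis and vertical below 0.07 rad) or (x of plumb_bob in the frame of left_hand_tray between 0.0385 and 0.0905 m and y of plumb_bob in the frame of left_hand_tray between 0.0115 and 0.0475 m and angle between plumb_bob's own z axis and vertical above 0.7 rad and angle between plumb_bob's own y axis and vertical between 1.2 and 1.95 rad and z of plumb_bob in the frame of left_hand_tray below 0.036 m)) and angle between the y axis of plumb_bob and the y axis of left_hand_tray, either way round below 0.5 rad); the robot touches nothing.
It fails at once if the ink bottle is moved by more than 15 mm (distance of ink_bottle from where it was at the start of the episode above 0.015 m).
It fails at once if the cotton reel is moved by more than 15 mm (distance of cotton_reel from where it was at the start of the episode above 0.015 m).
It also fails if it takes over 128 s, if anything falls off the work surface, if the arm or the gripper's body presses on something with over 40 N, if the wrist force passes 120 N, or if a joint passes its speed limit or range.

## Working session

There is one attempt and no reset: what is moved stays moved. The work goes in short steps, Python scripts to look and compute and a shell command to move; the robot and the scene stay as the last step left them, time stands still between calls to the robot, and variables do not carry over. Pictures are saved under pics/ and viewed, at most 14 in all, crops included, and the job is handed in when it is done.

```bash
ls; mkdir -p pics; python3 - <<'E'
from rig import manip
import cv2
s=manip.get_state();print(s, manip.grasp_offset)
for n in("top","side"):
    d=manip.get_image(n);cv2.imwrite(f"pics/{n}0.png",d["frame"][:,:,::-1]);print({k:v for k,v in d.items() if k!="frame"})
d=manip.get_image("wrist");print({k:v for k,v in d.items() if k!="frame"})
E
```

```text
pics
{'clock': 0.0, 'qpos': array([-1.42698038e+00,  2.76639499e-01,  1.50615152e+00, -3.70088238e-05,
        1.36072694e+00, -1.21028617e-01]), 'qd': array([ 0.00157788, -0.0015236 ,  0.00102845,  0.00059751,  0.0009971 ,
        0.00012037]), 'effort': array([ 1.19675416e-03, -4.16770864e+01, -2.45806879e+01, -2.75574548e-04,
        1.08963999e-02, -9.59685664e-09]), 'position': array([ 0.15039894, -0.55441717,  0.23040703]), 'ee_rot': array([-9.62383024e-04,  9.91244003e-01,  1.32039385e-01, -2.90606169e-05]), 'contact_force': array([ 0.56815915, -0.10211577,  0.02835305]), 'moment': array([ 0.08903727, -0.04523466,  0.03132803]), 'gripper_force': 0.0, 'width': 0.08559998090023656} -0.0187
{'fx': 486.0021979024895, 'fy': 486.0021979024895, 'cx': 319.5733887015845, 'cy': 245.03495892728853, 'position': array([0.37894225, 0.01485114, 0.88142608]), 'attitude': array([-0.70154965, -0.05082493,  0.03898789,  0.70973577])}
{'fx': 585.7372475925608, 'fy': 585.7372475925608, 'cx': 318.18735067458584, 'cy': 242.38840674907647, 'position': array([ 0.41375188, -0.96895593,  0.58139777]), 'attitude': array([ 0.85647227,  0.51512276, -0.0258333 , -0.02089104])}
{'fx': 363.55172787987715, 'fy': 363.55172787987715, 'cx': 319.67980125994603, 'cy': 236.48985181306702, 'mount': array([[ 1.06079109e-04,  9.56121070e-01,  2.92971820e-01,
         7.43373387e-02],
       [ 9.99999305e-01, -4.45394596e-04,  1.09147741e-03,
        -5.31896054e-04],
       [ 1.17407261e-03,  2.92971501e-01, -9.56120453e-01,
        -1.43375840e-01],
       [ 0.00000000e+00,  0.00000000e+00,  0.00000000e+00,
         1.00000000e+00]])}
```

View pics/top0.png

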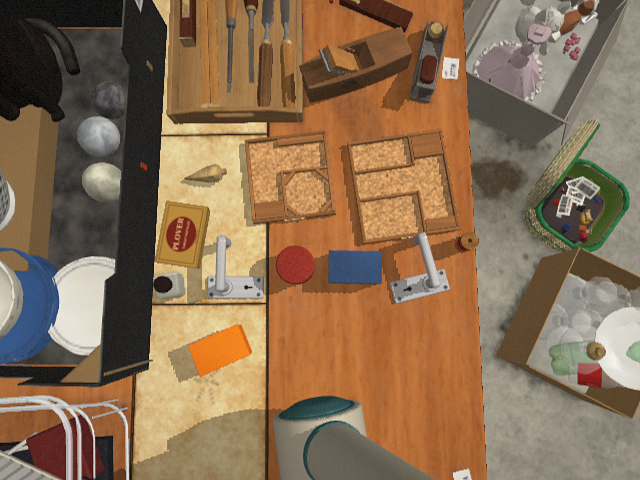

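View pics/side0.png

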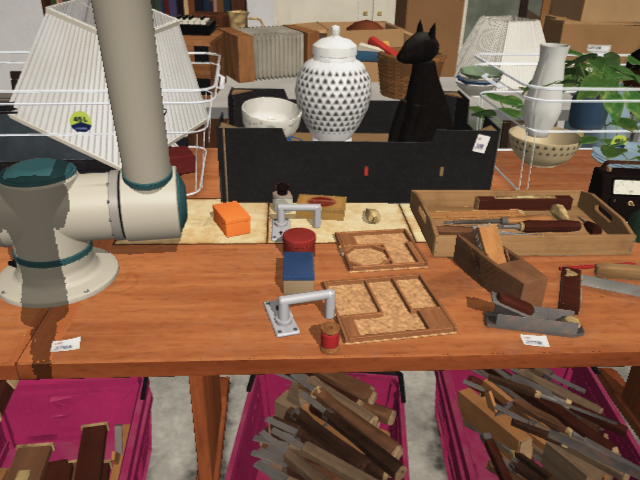

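The top view shows the left-hand lever at about (420,288), the right-hand lever at (232,285), the tin at (295,265), the blue box at (355,267) and the bob at (205,175). The large tray is at (402,187) and the small one at (290,177). I'll enlarge the trays next.

```bash
python3 - <<'E'
import cv2
a=cv2.imread("pics/top0.png")[120:312,150:490]
cv2.imwrite("pics/crop.png",cv2.resize(a,None,fx=2.35,fy=2.35,interpolation=cv2.INTER_CUBIC))
E
```

```text
(no output)
```

View pics/crop.png

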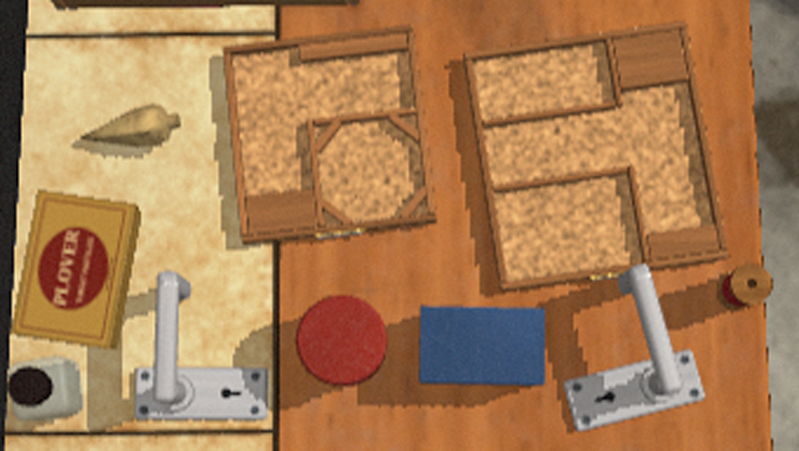

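The crop shows both ticket frames on the lower sides, at (600,277) and (340,233). Both trays therefore have +x pointing up in the image, which is about world +x. I'll measure with masks where I can, and use tray corners read from the crop.

```bash
cat > h.py <<'E'
import numpy as np, cv2
from scipy.spatial.transform import Rotation as R
from rig import manip
def Rq(q): return R.from_quat(np.roll(q,-1))
def cast(d,px,z,pose=None):
    px=np.atleast_2d(np.asarray(px,float)); v=np.c_[(px[:,0]-d["cx"])/d["fx"],-(px[:,1]-d["cy"])/d["fy"],-np.ones(len(px))]
    if "mount" in d:
        M=np.eye(4);M[:3,:3]=Rq(pose["ee_rot"]).as_matrix();M[:3,3]=pose["position"];T=M@d["mount"];c=T[:3,3];v=v@T[:3,:3].T
    else: c=d["position"];v=Rq(d["attitude"]).apply(v)
    return (c+v*((z-c[2])/v[:,2])[:,None])[:,:2]
def look(name):
    s=manip.get_state();d=manip.get_image(name);return s,d
def hsvmask(d,lo,hi,roi):
    m=cv2.inRange(cv2.cvtColor(d["frame"],cv2.COLOR_RGB2HSV),lo,hi);k=np.zeros_like(m);x0,y0,x1,y1=roi;k[y0:y1,x0:x1]=m[y0:y1,x0:x1];return k
def big(m):
    c,_=cv2.findContours(m,cv2.RETR_EXTERNAL,cv2.CHAIN_APPROX_NONE);return max(c,key=cv2.contourArea)
E
python3 - <<'E'
from h import *
np.set_printoptions(precision=4,suppress=True)
s,d=look("top")
f=lambda p:(np.array(p)+.5)/2.35-.5+[150,120]
def rect(n,p,z):
    w=cast(d,p,z);print(n,w.mean(0),"sides",np.linalg.norm(w-np.roll(w,-1,0),axis=1),"yaws",np.degrees([np.arctan2(*(w[(i+1)%4]-w[i])[::-1]) for i in range(4)]))
rect("L",f([(466,57),(684,24),(724,256),(503,291)]),.013)
rect("S",f([(224,48),(411,27),(435,219),(243,243)]),.013)
rect("Rplate",f([(134,368),(266,368),(266,419),(136,419)]),.007)
rect("Lplate",f([(565,382),(696,350),(705,397),(575,431)]),.007)
print("bob tip/tail",cast(d,f([(75,147),(178,121)]),.012))
print("Rlever hub, end at z56",cast(d,f([(166,396),(170,272)]),.056),"L",cast(d,f([(668,388),(634,268)]),.056))
b=big(hsvmask(d,(100,80,40),(125,255,255),(320,240,390,295)));rect("box",cv2.boxPoints(cv2.minAreaRect(b)),.041)
t=big(hsvmask(d,(170,100,60),(180,255,255),(270,240,320,290))|hsvmask(d,(0,150,60),(5,255,255),(270,240,320,290)))
c,r=cv2.minEnclosingCircle(t);print("tin",cast(d,[c],.048),r*2*.833/486)
print("bottle cap",cast(d,f([(30,387)]),.063),"reel",cast(d,f([(752,284)]),.042))
E
```

```text
L [ 0.5969 -0.1236] sides [0.1736 0.1866 0.1715 0.1877] yaws [ -82.0303 -172.9937   98.3425    7.6499]
S [0.6178 0.083 ] sides [0.1488 0.1554 0.1496 0.1574] yaws [ -84.3135 -173.8218   96.4486    5.8838]
Rplate [0.4163 0.1819] sides [0.1017 0.0389 0.0996 0.0391] yaws [ -90.6639 -179.7531   89.3804    3.3412]
Lplate [ 0.4153 -0.15  ] sides [0.1032 0.0362 0.1023 0.0377] yaws [ -76.9712 -171.6518  103.914     9.9108]
bob tip/tail [[0.61   0.2819]
 [0.6297 0.2011]]
Rlever hub, end at z56 [[0.4127 0.1975]
 [0.5033 0.196 ]] L [[ 0.4144 -0.1642]
 [ 0.5018 -0.1431]]
box [ 0.4479 -0.0322] sides [0.0551 0.0908 0.055  0.09  ] yaws [ -2.0351 -92.0288 177.1889  88.0476]
tin [[0.4523 0.0713]] 0.06625320554662632
bottle cap [[0.4199 0.2943]] reel [[ 0.4908 -0.2321]]
```

```bash
cat > to.py <<'E'
# usage: to.py x y z psi_deg  -> shift in present tool axes, rz, and shift in axes after the turn
import sys; from h import *
np.set_printoptions(precision=1,suppress=True)
x,y,z,p=map(float,sys.argv[1:5]); s=manip.get_state(); Rm=Rq(s["ee_rot"]).as_matrix()
psi=np.degrees(np.arctan2(Rm[1,0],Rm[0,0])); dpsi=(p-psi+180)%360-180
e=np.array([x,y,z])-s["position"]; c,q=np.cos(np.radians(p)),np.sin(np.radians(p))
print("clock %.2f psi %.2f rz %.2f"%(s["clock"],psi,-dpsi),"now mm",Rm.T@e*1e3,"after turn mm",np.array([[c,q,0],[q,-c,0],[0,0,-1]])@e*1e3,"tilt",Rm[:2,2]*57,"q6 %.2f F %s w %.4f g %.1f"%(s["qpos"][5],s["contact_force"],s["width"],s["gripper_force"]))
E
python3 to.py .4385 -.161 .18 13.5; python3 -c "
from h import *
def t(c,yaw,p):print(np.array(c)+R.from_euler('z',yaw,degrees=True).apply([*p,0])[:2])
L=(.597,-.1236);S=(.6178,.083)
t(L,7.9,(.0075,-.0555));t(L,7.9,(-.054,.0295));t(L,7.9,(.0645,.0295));t(S,6,(.0335,.043));t(S,6,(-.033,-.0295))"
```

```text
clock 0.20 psi 15.17 rz 1.67 now mm [ 381.  -304.5   51.2] after turn mm [ 372.  -315.5   50.8] tilt [-0.   0.1] q6 -0.12 F [ 0.4 -0.6  0.4] w 0.0856 g 0.0
[ 0.61205699 -0.17754244]
[ 0.53945787 -0.10180198]
[ 0.65683325 -0.0855148 ]
[0.64662176 0.12926615]
[0.58806437 0.05021216]
```

```bash
python3 -m pendant '[{"dx":0.031,"dy":-0.0263,"rz":0.14},{"dx":0.031,"dy":-0.0263,"rz":0.14},{"dx":0.031,"dy":-0.0263,"rz":0.14},{"dx":0.031,"dy":-0.0263,"rz":0.14},{"dx":0.031,"dy":-0.0263,"rz":0.14},{"dx":0.031,"dy":-0.0263,"rz":0.14},{"dx":0.031,"dy":-0.0263,"rz":0.14},{"dx":0.031,"dy":-0.0263,"rz":0.14},{"dx":0.031,"dy":-0.0263,"rz":0.14},{"dx":0.031,"dy":-0.0263,"rz":0.14},{"dx":0.031,"dy":-0.0263,"rz":0.14},{"dx":0.031,"dy":-0.0263,"rz":0.14}]' 60; python3 -m pendant '[{},{"hand":0.06}]'; python3 to.py .4385 -.161 .18 13.5; python3 - <<'E'
from h import *
s,d=look("wrist");cv2.imwrite("pics/w1.png",d["frame"][:,:,::-1])
E
```

```text
clock 0.20 psi 15.17 rz 1.67 now mm [ 381.  -304.5   51.2] after turn mm [ 372.  -315.5   50.8] tilt [-0.   0.1] q6 -0.12 F [ 0.4 -0.6  0.4] w 0.0856 g 0.0invalid input
invalid input
```

View pics/w1.png

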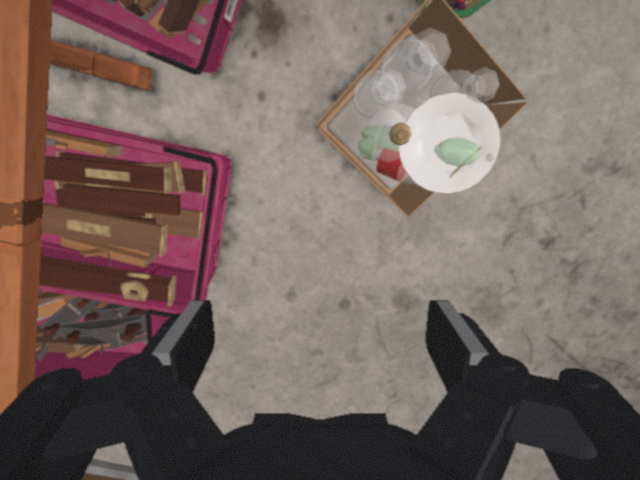

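The call was refused and the arm hasn't moved; this view only shows the floor. I'll send full rows with every field filled in.

```bash
python3 -m pendant '[{"dx":0.031,"dy":-0.0263,"dz":0,"rx":0,"ry":0,"rz":0.14,"hand":0.06},{"dx":0.031,"dy":-0.0263,"dz":0,"rx":0,"ry":0,"rz":0.14,"hand":0.06},{"dx":0.031,"dy":-0.0263,"dz":0,"rx":0,"ry":0,"rz":0.14,"hand":0.06},{"dx":0.031,"dy":-0.0263,"dz":0,"rx":0,"ry":0,"rz":0.14,"hand":0.06},{"dx":0.031,"dy":-0.0263,"dz":0,"rx":0,"ry":0,"rz":0.14,"hand":0.06},{"dx":0.031,"dy":-0.0263,"dz":0,"rx":0,"ry":0,"rz":0.14,"hand":0.06},{"dx":0.031,"dy":-0.0263,"dz":0,"rx":0,"ry":0,"rz":0.14,"hand":0.06},{"dx":0.031,"dy":-0.0263,"dz":0,"rx":0,"ry":0,"rz":0.14,"hand":0.06},{"dx":0.031,"dy":-0.0263,"dz":0,"rx":0,"ry":0,"rz":0.14,"hand":0.06},{"dx":0.031,"dy":-0.0263,"dz":0,"rx":0,"ry":0,"rz":0.14,"hand":0.06},{"dx":0.031,"dy":-0.0263,"dz":0,"rx":0,"ry":0,"rz":0.14,"hand":0.06},{"dx":0.031,"dy":-0.0263,"dz":0,"rx":0,"ry":0,"rz":0.14,"hand":0.06}]' 60; python3 -m pendant '[{"hand":0.06}]'; python3 to.py .4385 -.161 .18 13.5
```

```text
clock: 1.25
position: [0.433, -0.1549, 0.2315]
ee_rot: [0.0, 0.993, 0.117, 0.0]
contact_force: [0.4, -1.2, 0.2]
width: 0.0601
gripper_force: 0.0
clock 1.25 psi 13.48 rz -0.02 now mm [ 3.9  7.2 51.5] after turn mm [ 3.9  7.2 51.5] tilt [ 0. -0.] q6 0.84 F [ 0.4 -1.2  0.2] w 0.0601 g 0.0invalid input
```

```bash
python3 -m pendant '[{"dx":0.004,"dy":0.007,"dz":0,"rx":0,"ry":0,"rz":0,"hand":0.06},{"dx":0,"dy":0,"dz":0,"rx":0,"ry":0,"rz":0,"hand":0.06}]'; python3 - <<'E'
from h import *
s,d=look("wrist");cv2.imwrite("pics/w2.png",d["frame"][:,:,::-1]);print(s["position"],s["ee_rot"])
import pickle;pickle.dump((s,d),open("w2.pkl","wb"))
E
```

```text
clock: 1.42
position: [0.4396, -0.1614, 0.2313]
ee_rot: [0.001, 0.993, 0.12, 0.0]
contact_force: [0.1, -0.9, -0.1]
width: 0.0597
gripper_force: 0.0
[ 0.43963857 -0.16137844  0.23132402] [5.48441083e-04 9.92760133e-01 1.20111751e-01 4.29498173e-04]
```

View pics/w2.png

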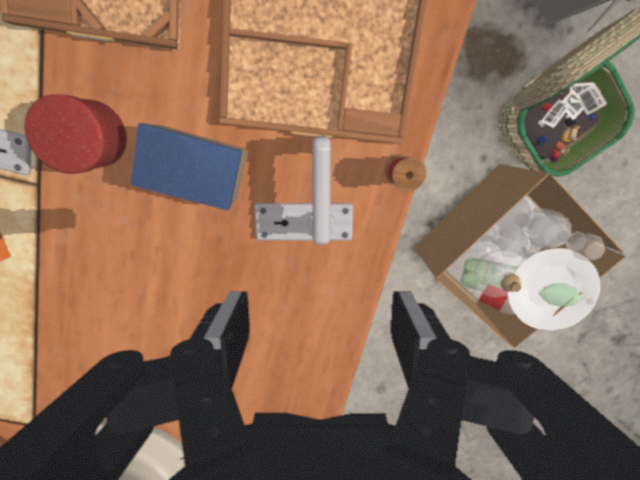

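The wrist view shows the left lever's plate corners at about (256,205), (353,205), (353,241) and (256,242), with its bar running from (321,139) to (321,242). I'll cast those, and check the blue box and tin against the top view.

```bash
python3 - <<'E'
from h import *
import pickle;np.set_printoptions(precision=4,suppress=True)
s,d=pickle.load(open("w2.pkl","rb"))
w=cast(d,[(256,205),(353,205),(353,241),(256,242)],.007,s);print("plate",w.mean(0),w)
w=cast(d,[(321,234),(321,147)],.056,s);print("bar",w,np.degrees(np.arctan2(*(w[1]-w[0])[::-1])))
b=big(hsvmask(d,(100,80,40),(125,255,255),(110,110,260,220)));w=cast(d,cv2.boxPoints(cv2.minAreaRect(b)),.041,s);print("box",w.mean(0))
print("tray corner BL,BR",cast(d,[(216,117),(403,142)],.013,s))
E
```

```text
plate [ 0.4124 -0.151 ] [[ 0.4197 -0.098 ]
 [ 0.4435 -0.1951]
 [ 0.406  -0.2054]
 [ 0.3803 -0.1056]]
bar [[ 0.4195 -0.1669]
 [ 0.4947 -0.1483]] 13.8638615842805
box [ 0.4472 -0.0323]
tray corner BL,BR [[ 0.4955 -0.046 ]
 [ 0.5158 -0.2247]]
```

```bash
python3 -m pendant '[{"dx":-0.0015,"dy":0.0005,"dz":0.04,"rx":0,"ry":0,"rz":0,"hand":0.06},{"dx":0,"dy":0,"dz":0.04,"rx":0,"ry":0,"rz":0,"hand":0.06},{"dx":0,"dy":0,"dz":0.04,"rx":0,"ry":0,"rz":0,"hand":0.06},{"dx":0,"dy":0,"dz":0.04,"rx":0,"ry":0,"rz":0,"hand":0.05},{"dx":0,"dy":0,"dz":0.03,"rx":0,"ry":0,"rz":0,"hand":0.05},{"dx":0,"dy":0,"dz":0.012,"rx":0,"ry":0,"rz":0,"hand":0.04},{"dx":0,"dy":0,"dz":0,"rx":0,"ry":0,"rz":0,"hand":0.03}]'; python3 -m pendant '[{"dx":0,"dy":0,"dz":0,"rx":0,"ry":0,"rz":0,"hand":0.0},{"dx":0,"dy":0,"dz":0,"rx":0,"ry":0,"rz":0,"hand":0.0},{"dx":0,"dy":0,"dz":0,"rx":0,"ry":0,"rz":0,"hand":0.0},{"dx":0,"dy":0,"dz":0,"rx":0,"ry":0,"rz":0,"hand":0.0},{"dx":0,"dy":0,"dz":0,"rx":0,"ry":0,"rz":0,"hand":0.0},{"dx":0,"dy":0,"dz":0,"rx":0,"ry":0,"rz":0,"hand":0.0}]' 90; python3 to.py .4384 -.1623 .031 13.5
```

```text
clock: 2.05
position: [0.4328, -0.1636, 0.0263]
ee_rot: [-0.002, 0.993, 0.116, -0.003]
contact_force: [-1.1, -0.1, 0.5]
width: 0.0307
gripper_force: 0.0
clock: 2.55
position: [0.4359, -0.1641, 0.0298]
ee_rot: [0.001, 0.993, 0.118, -0.0]
contact_force: [-5.4, -3.6, -2.2]
width: 0.0146
gripper_force: 88.3
clock 2.55 psi 13.52 rz 0.02 now mm [ 2.9 -1.1 -1.2] after turn mm [ 2.9 -1.1 -1.2] tilt [-0.  -0.1] q6 0.83 F [-5.4 -3.6 -2.2] w 0.0146 g 88.3
```

```bash
python3 -m pendant '[{"dx":0,"dy":0,"dz":-0.02,"rx":0,"ry":0,"rz":0,"hand":0},{"dx":0,"dy":0,"dz":-0.03,"rx":0,"ry":0,"rz":0,"hand":0},{"dx":0,"dy":0,"dz":-0.03,"rx":0,"ry":0,"rz":-4.4,"hand":0},{"dx":0,"dy":0,"dz":-0.02,"rx":0,"ry":0,"rz":-7,"hand":0},{"dx":0,"dy":0,"dz":0,"rx":0,"ry":0,"rz":-7,"hand":0},{"dx":0,"dy":0,"dz":0,"rx":0,"ry":0,"rz":-7,"hand":0},{"dx":0,"dy":0,"dz":0,"rx":0,"ry":0,"rz":-7,"hand":0},{"dx":0,"dy":0,"dz":0,"rx":0,"ry":0,"rz":-7,"hand":0},{"dx":0,"dy":0,"dz":0,"rx":0,"ry":0,"rz":-7,"hand":0},{"dx":0,"dy":0,"dz":0,"rx":0,"ry":0,"rz":-7,"hand":0},{"dx":0,"dy":0,"dz":0,"rx":0,"ry":0,"rz":-7,"hand":0},{"dx":0,"dy":0,"dz":0,"rx":0,"ry":0,"rz":-7,"hand":0}]'; python3 -m pendant '[{"dx":0,"dy":0,"dz":0,"rx":0,"ry":0,"rz":-7,"hand":0},{"dx":0,"dy":0,"dz":0,"rx":0,"ry":0,"rz":-7,"hand":0},{"dx":0,"dy":0,"dz":0,"rx":0,"ry":0,"rz":-7,"hand":0},{"dx":0,"dy":0,"dz":0,"rx":0,"ry":0,"rz":-3,"hand":0},{"dx":0,"dy":0,"dz":0,"rx":0,"ry":0,"rz":0,"hand":0}]'; python3 to.py .6095 -.1585 .12 97.9
```

```text
clock: 3.55
position: [0.4374, -0.1632, 0.1298]
ee_rot: [0.001, 0.759, 0.651, 0.001]
contact_force: [0.3, 0.4, -4.4]
width: 0.0144
gripper_force: 88.7
clock: 3.97
position: [0.4373, -0.1633, 0.1297]
ee_rot: [0.001, 0.609, 0.793, 0.001]
contact_force: [1.1, -0.3, -5.2]
width: 0.0144
gripper_force: 88.7
clock 3.97 psi 104.95 rz 7.05 now mm [-39.8 167.6  10.1] after turn mm [-19.  171.2   9.7] tilt [ 0.1 -0. ] q6 -0.77 F [ 1.1 -0.3 -5.2] w 0.0144 g 88.7
```

```bash
python3 -m pendant '[{"dx":0,"dy":0,"dz":0,"rx":0,"ry":0,"rz":7.05,"hand":0},{"dx":-0.0032,"dy":0.0285,"dz":0,"rx":0,"ry":0,"rz":0,"hand":0},{"dx":-0.0032,"dy":0.0285,"dz":0,"rx":0,"ry":0,"rz":0,"hand":0},{"dx":-0.0032,"dy":0.0285,"dz":0,"rx":0,"ry":0,"rz":0,"hand":0},{"dx":-0.0032,"dy":0.0285,"dz":0,"rx":0,"ry":0,"rz":0,"hand":0},{"dx":-0.0032,"dy":0.0285,"dz":0,"rx":0,"ry":0,"rz":0,"hand":0},{"dx":-0.0032,"dy":0.0285,"dz":0,"rx":0,"ry":0,"rz":0,"hand":0},{"dx":0,"dy":0,"dz":0,"rx":0,"ry":0,"rz":0,"hand":0},{"dx":0,"dy":0,"dz":0,"rx":0,"ry":0,"rz":0,"hand":0},{"dx":0,"dy":0,"dz":0,"rx":0,"ry":0,"rz":0,"hand":0}]'; python3 to.py .6095 -.1585 .034 97.9;python3 - <<'E'
from h import *
s,d=look("wrist");cv2.imwrite("pics/w3.png",d["frame"][:,:,::-1]);print(s["position"],s["ee_rot"])
import pickle;pickle.dump((s,d),open("w3.pkl","wb"))
E
```

```text
clock: 4.8
position: [0.6079, -0.1586, 0.1287]
ee_rot: [-0.001, 0.657, 0.754, -0.0]
contact_force: [-0.3, 0.8, -4.4]
width: 0.0146
gripper_force: 89.3
clock 4.80 psi 97.82 rz -0.08 now mm [-0.2  1.8 94.7] after turn mm [-0.1  1.6 94.7] tilt [-0.1  0. ] q6 -0.50 F [-0.3  0.8 -4.4] w 0.0146 g 89.3
[ 0.60787235 -0.15864177  0.12873288] [-8.46485581e-04  6.57259653e-01  7.53663696e-01 -2.54293755e-04]
```

View pics/w3.png

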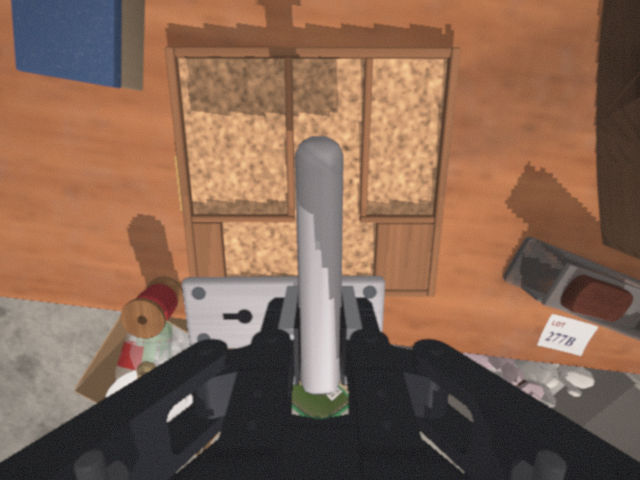

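The lever hangs level and is aligned with the recess. The tray's +y rim runs from (168,50) to (456,50), and the lever-bay partitions are at columns 290 and 367. I'll check the alignment numerically.

```bash
python3 - <<'E'
from h import *
import pickle;np.set_printoptions(precision=4,suppress=True)
s,d=pickle.load(open("w3.pkl","rb"))
w=cast(d,[(168,50),(456,50),(431,294),(289,60),(367,60),(291,215),(363,215),(192,218),(437,218)],.013,s)
L=np.array((.597,-.1236));print(w);print(R.from_euler('z',-7.9,degrees=True).apply(np.c_[w-L,w[:,0]*0])[:,:2]*1e3)
E
```

```text
[[ 0.4937 -0.0513]
 [ 0.6776 -0.026 ]
 [ 0.7005 -0.1972]
 [ 0.5717 -0.0465]
 [ 0.6218 -0.0396]
 [ 0.5847 -0.149 ]
 [ 0.6369 -0.1418]
 [ 0.5129 -0.1612]
 [ 0.6911 -0.1367]]
[[-92.3483  85.8432]
 [ 93.276   85.5681]
 [ 92.3594 -87.1213]
 [-14.4857  79.8582]
 [ 36.1515  79.7841]
 [-15.7026 -23.4867]
 [ 37.008  -23.5464]
 [-88.4435 -25.6662]
 [ 91.3738 -25.8684]]
```

```bash
python3 -m pendant '[{"dx":0,"dy":0.0015,"dz":0.025,"rx":0,"ry":0,"rz":0,"hand":0},{"dx":0,"dy":0,"dz":0.025,"rx":0,"ry":0,"rz":0,"hand":0},{"dx":0,"dy":0,"dz":0.02,"rx":0,"ry":0,"rz":0,"hand":0},{"dx":0,"dy":0,"dz":0.012,"rx":0,"ry":0,"rz":0,"hand":0},{"dx":0,"dy":0,"dz":0.006,"rx":0,"ry":0,"rz":0,"hand":0},{"dx":0,"dy":0,"dz":0,"rx":0,"ry":0,"rz":0,"hand":0},{"dx":0,"dy":0,"dz":0,"rx":0,"ry":0,"rz":0,"hand":0},{"dx":0,"dy":0,"dz":0,"rx":0,"ry":0,"rz":0,"hand":0}]'; python3 to.py .6095 -.1585 .034 97.9
```

```text
clock: 5.52
position: [0.6107, -0.1594, 0.0427]
ee_rot: [0.001, 0.657, 0.754, 0.0]
contact_force: [-0.1, -0.8, -3.7]
width: 0.0145
gripper_force: 89.2
clock 5.52 psi 97.82 rz -0.08 now mm [ 1.1 -1.1  8.7] after turn mm [ 1.1 -1.1  8.7] tilt [ 0.1 -0.1] q6 -0.50 F [-0.1 -0.8 -3.7] w 0.0145 g 89.2
```

```bash
python3 -m pendant '[{"dx":0.001,"dy":-0.001,"dz":0.004,"rx":0,"ry":0,"rz":0,"hand":0},{"dx":0,"dy":0,"dz":0.003,"rx":0,"ry":0,"rz":0,"hand":0},{"dx":0,"dy":0,"dz":0.002,"rx":0,"ry":0,"rz":0,"hand":0},{"dx":0,"dy":0,"dz":0,"rx":0,"ry":0,"rz":0,"hand":0},{"dx":0,"dy":0,"dz":0,"rx":0,"ry":0,"rz":0,"hand":0}]'; python3 to.py .6095 -.1585 .034 97.9
```

```text
clock: 5.93
position: [0.6088, -0.1582, 0.0334]
ee_rot: [0.0, 0.657, 0.754, -0.0]
contact_force: [-3.3, 0.5, 4.8]
width: 0.0144
gripper_force: 90.5
clock 5.93 psi 97.84 rz -0.06 now mm [-0.4  0.6 -0.6] after turn mm [-0.4  0.6 -0.6] tilt [ 0. -0.] q6 -0.50 F [-3.3  0.5  4.8] w 0.0144 g 90.5
```

```bash
python3 -m pendant '[{"dx":0,"dy":0,"dz":0,"rx":0,"ry":0,"rz":0,"hand":0.03},{"dx":0,"dy":0,"dz":0,"rx":0,"ry":0,"rz":0,"hand":0.03},{"dx":0,"dy":0,"dz":0,"rx":0,"ry":0,"rz":0,"hand":0.03},{"dx":0,"dy":0,"dz":-0.02,"rx":0,"ry":0,"rz":0,"hand":0.03},{"dx":0,"dy":0,"dz":-0.03,"rx":0,"ry":0,"rz":0,"hand":0.03},{"dx":0,"dy":0,"dz":-0.04,"rx":0,"ry":0,"rz":0,"hand":0.06},{"dx":0,"dy":0,"dz":-0.04,"rx":0,"ry":0,"rz":0,"hand":0.08},{"dx":0,"dy":0,"dz":0,"rx":0,"ry":0,"rz":0,"hand":0.08},{"dx":0,"dy":0,"dz":0,"rx":0,"ry":0,"rz":0,"hand":0.08}]'; python3 to.py .448 -.0323 .16 88
```

```text
clock: 6.68
position: [0.611, -0.1589, 0.1656]
ee_rot: [0.004, 0.657, 0.754, 0.001]
contact_force: [-0.1, 0.1, -0.2]
width: 0.077
gripper_force: 0.0
clock 6.68 psi 97.84 rz 9.84 now mm [ 147.7 -144.2    4.1] after turn mm [ 120.8 -167.3    5.6] tilt [ 0.4 -0.2] q6 -0.50 F [-0.1  0.1 -0.2] w 0.0770 g 0.0
```

```bash
python3 -m pendant '[{"dx":0,"dy":0,"dz":0,"rx":0,"ry":0,"rz":5,"hand":0.08},{"dx":0,"dy":0,"dz":0,"rx":0,"ry":0,"rz":4.84,"hand":0.08},{"dx":0.0201,"dy":-0.0279,"dz":0,"rx":0,"ry":0,"rz":0,"hand":0.08},{"dx":0.0201,"dy":-0.0279,"dz":0,"rx":0,"ry":0,"rz":0,"hand":0.08},{"dx":0.0201,"dy":-0.0279,"dz":0,"rx":0,"ry":0,"rz":0,"hand":0.08},{"dx":0.0201,"dy":-0.0279,"dz":0,"rx":0,"ry":0,"rz":0,"hand":0.08},{"dx":0.0201,"dy":-0.0279,"dz":0,"rx":0,"ry":0,"rz":0,"hand":0.08},{"dx":0.0201,"dy":-0.0279,"dz":0,"rx":0,"ry":0,"rz":0,"hand":0.08},{"dx":0,"dy":0,"dz":0,"rx":0,"ry":0,"rz":0,"hand":0.08},{"dx":0,"dy":0,"dz":0,"rx":0,"ry":0,"rz":0,"hand":0.08},{"dx":0,"dy":0,"dz":0,"rx":0,"ry":0,"rz":0,"hand":0.08}]'; python3 to.py .448 -.0323 .006 88; python3 - <<'E'
from h import *
np.set_printoptions(precision=4,suppress=True)
# check the placed lever from top
s,d=look("top");cv2.imwrite("pics/top1.png",d["frame"][:,:,::-1])
s,d=look("wrist");cv2.imwrite("pics/w4.png",d["frame"][:,:,::-1])
a=cv2.imread("pics/top1.png")[120:312,150:490]
cv2.imwrite("pics/crop1.png",cv2.resize(a,None,fx=2.35,fy=2.35,interpolation=cv2.INTER_CUBIC))
E
```

```text
clock: 7.6
position: [0.4462, -0.032, 0.1618]
ee_rot: [0.0, 0.719, 0.695, -0.0]
contact_force: [-0.3, -0.4, -0.1]
width: 0.0803
gripper_force: 0.0
clock 7.60 psi 88.02 rz 0.02 now mm [ -0.2   1.8 155.8] after turn mm [ -0.3   1.8 155.8] tilt [ 0. -0.] q6 -0.19 F [-0.3 -0.4 -0.1] w 0.0803 g 0.0
```

View pics/crop1.png

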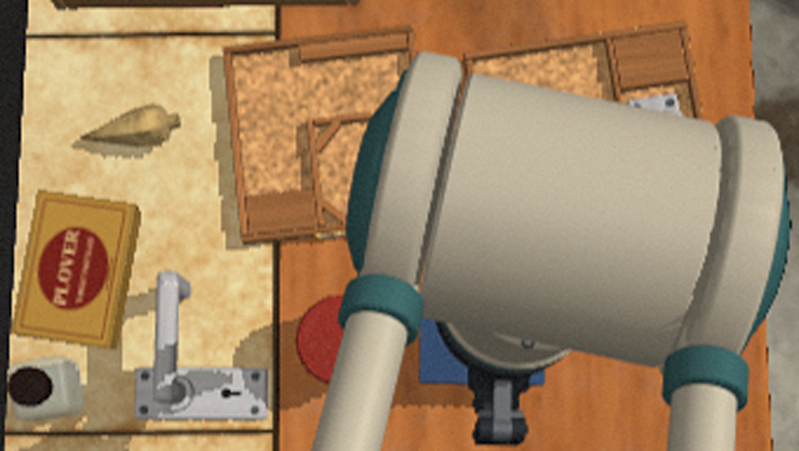

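The arm hides most of the large tray, but the visible plate end at (655,103) lies inside the recess. Next is the box grasp.

```bash
python3 -m pendant '[{"dx":0,"dy":0.0015,"dz":0.04,"rx":0,"ry":0,"rz":0,"hand":0.08},{"dx":0,"dy":0,"dz":0.04,"rx":0,"ry":0,"rz":0,"hand":0.08},{"dx":0,"dy":0,"dz":0.04,"rx":0,"ry":0,"rz":0,"hand":0.08},{"dx":0,"dy":0,"dz":0.025,"rx":0,"ry":0,"rz":0,"hand":0.08},{"dx":0,"dy":0,"dz":0.009,"rx":0,"ry":0,"rz":0,"hand":0.08},{"dx":0,"dy":0,"dz":0,"rx":0,"ry":0,"rz":0,"hand":0.08},{"dx":0,"dy":0,"dz":0,"rx":0,"ry":0,"rz":0,"hand":0.04},{"dx":0,"dy":0,"dz":0,"rx":0,"ry":0,"rz":0,"hand":0.04},{"dx":0,"dy":0,"dz":0,"rx":0,"ry":0,"rz":0,"hand":0.04},{"dx":0,"dy":0,"dz":0,"rx":0,"ry":0,"rz":0,"hand":0.04},{"dx":0,"dy":0,"dz":0,"rx":0,"ry":0,"rz":0,"hand":0.04}]' 40; python3 to.py .448 -.0323 .006 88
```

```text
clock: 8.62
position: [0.4478, -0.032, 0.009]
ee_rot: [0.001, 0.719, 0.695, 0.0]
contact_force: [0.4, -0.1, -0.9]
width: 0.0562
gripper_force: 43.9
clock 8.62 psi 88.00 rz -0.00 now mm [-0.3  0.2  3. ] after turn mm [-0.3  0.2  3. ] tilt [ 0.1 -0. ] q6 -0.19 F [ 0.4 -0.1 -0.9] w 0.0562 g 43.9
```

```bash
python3 -m pendant '[{"dx":0,"dy":0,"dz":-0.03,"rx":0,"ry":0,"rz":0,"hand":0.04},{"dx":0,"dy":0,"dz":-0.04,"rx":0,"ry":0,"rz":-5,"hand":0.04},{"dx":0,"dy":0,"dz":-0.03,"rx":0,"ry":0,"rz":-4.9,"hand":0.04},{"dx":0,"dy":0,"dz":0,"rx":0,"ry":0,"rz":0,"hand":0.04},{"dx":0,"dy":0,"dz":0,"rx":0,"ry":0,"rz":0,"hand":0.04}]'; python3 to.py .5395 -.1018 .109 97.9
```

```text
clock: 9.03
position: [0.4487, -0.0321, 0.1104]
ee_rot: [0.003, 0.657, 0.754, 0.001]
contact_force: [-0.3, 0.3, -0.3]
width: 0.0565
gripper_force: 44.1
clock 9.03 psi 97.87 rz -0.03 now mm [-81.5  80.4   2. ] after turn mm [-81.5  80.4   1.4] tilt [ 0.3 -0.1] q6 -0.36 F [-0.3  0.3 -0.3] w 0.0565 g 44.1
```

```bash
python3 -m pendant '[{"dx":-0.0204,"dy":0.0201,"dz":0,"rx":0,"ry":0,"rz":0,"hand":0.04},{"dx":-0.0204,"dy":0.0201,"dz":0,"rx":0,"ry":0,"rz":0,"hand":0.04},{"dx":-0.0204,"dy":0.0201,"dz":0,"rx":0,"ry":0,"rz":0,"hand":0.04},{"dx":-0.0204,"dy":0.0201,"dz":0,"rx":0,"ry":0,"rz":0,"hand":0.04},{"dx":0,"dy":0,"dz":0.03,"rx":0,"ry":0,"rz":0,"hand":0.04},{"dx":0,"dy":0,"dz":0.03,"rx":0,"ry":0,"rz":0,"hand":0.04},{"dx":0,"dy":0,"dz":0.018,"rx":0,"ry":0,"rz":0,"hand":0.04},{"dx":0,"dy":0,"dz":0,"rx":0,"ry":0,"rz":0,"hand":0.04},{"dx":0,"dy":0,"dz":0,"rx":0,"ry":0,"rz":0,"hand":0.04},{"dx":0,"dy":0,"dz":0,"rx":0,"ry":0,"rz":0,"hand":0.04}]'; python3 to.py .5395 -.1018 .013 97.9
python3 - <<'E'
from h import *
s,d=look("wrist");cv2.imwrite("pics/w5.png",d["frame"][:,:,::-1])
s,d=look("side");cv2.imwrite("pics/s5.png",cv2.resize(d["frame"][190:370,240:480,::-1],None,fx=2.5,fy=2.5))
E
```

```text
clock: 9.87
position: [0.5384, -0.1016, 0.0305]
ee_rot: [0.0, 0.657, 0.754, 0.0]
contact_force: [0.2, -0.3, -1.0]
width: 0.0565
gripper_force: 43.9
clock 9.87 psi 97.89 rz -0.01 now mm [-0.3  1.1 17.5] after turn mm [-0.3  1.1 17.5] tilt [ 0. -0.] q6 -0.45 F [ 0.2 -0.3 -1. ] w 0.0565 g 43.9
```

View pics/s5.png

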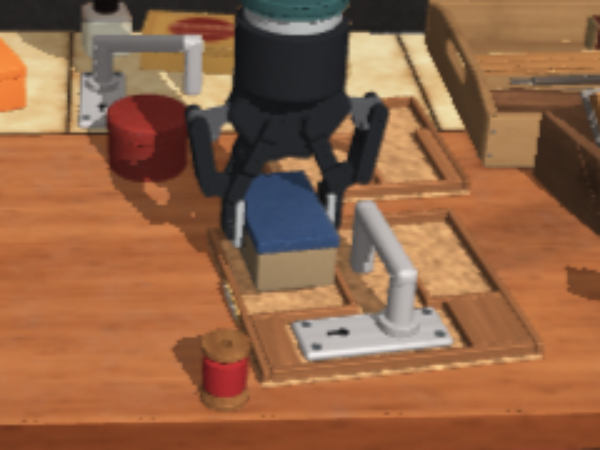

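The side view shows the left lever lying flat in its recess, and the box just above its bay. I'll lower it.

```bash
python3 -m pendant '[{"dx":0,"dy":0.001,"dz":0.008,"rx":0,"ry":0,"rz":0,"hand":0.04},{"dx":0,"dy":0,"dz":0.005,"rx":0,"ry":0,"rz":0,"hand":0.04},{"dx":0,"dy":0,"dz":0.003,"rx":0,"ry":0,"rz":0,"hand":0.04},{"dx":0,"dy":0,"dz":0,"rx":0,"ry":0,"rz":0,"hand":0.04},{"dx":0,"dy":0,"dz":0,"rx":0,"ry":0,"rz":0,"hand":0.04}]'; python3 to.py .5395 -.1018 .013 97.9
```

```text
clock: 10.38
position: [0.5389, -0.1014, 0.0141]
ee_rot: [-0.0, 0.657, 0.754, -0.0]
contact_force: [0.2, 0.2, -1.4]
width: 0.0561
gripper_force: 44.0
clock 10.38 psi 97.90 rz 0.00 now mm [-0.5  0.6  1.1] after turn mm [-0.5  0.6  1.1] tilt [-0.  0.] q6 -0.45 F [ 0.2  0.2 -1.4] w 0.0561 g 44.0
```

```bash
python3 -m pendant '[{"dx":0,"dy":0,"dz":0.001,"rx":0,"ry":0,"rz":0,"hand":0.066},{"dx":0,"dy":0,"dz":0,"rx":0,"ry":0,"rz":0,"hand":0.066},{"dx":0,"dy":0,"dz":0,"rx":0,"ry":0,"rz":0,"hand":0.066},{"dx":0,"dy":0,"dz":-0.02,"rx":0,"ry":0,"rz":0,"hand":0.066},{"dx":0,"dy":0,"dz":-0.04,"rx":0,"ry":0,"rz":0,"hand":0.066},{"dx":0,"dy":0,"dz":-0.04,"rx":0,"ry":0,"rz":-5.8,"hand":0.066},{"dx":0,"dy":0,"dz":-0.04,"rx":0,"ry":0,"rz":0,"hand":0.066},{"dx":0,"dy":0,"dz":0,"rx":0,"ry":0,"rz":0,"hand":0.066},{"dx":0,"dy":0,"dz":0,"rx":0,"ry":0,"rz":0,"hand":0.066}]'; python3 to.py .623 .2289 .16 103.7
```

```text
clock: 11.13
position: [0.541, -0.1021, 0.1564]
ee_rot: [0.003, 0.618, 0.786, 0.001]
contact_force: [-0.7, 0.6, -0.7]
width: 0.0657
gripper_force: 0.0
clock 11.13 psi 103.69 rz -0.01 now mm [302.1 158.   -3.8] after turn mm [302.1 158.   -3.6] tilt [ 0.4 -0.1] q6 -0.55 F [-0.7  0.6 -0.7] w 0.0657 g 0.0
```

```bash
python3 -m pendant '[{"dx":0.0335,"dy":0.0175,"dz":0,"rx":0,"ry":0,"rz":0,"hand":0.06},{"dx":0.0335,"dy":0.0175,"dz":0,"rx":0,"ry":0,"rz":0,"hand":0.06},{"dx":0.0335,"dy":0.0175,"dz":0,"rx":0,"ry":0,"rz":0,"hand":0.06},{"dx":0.0335,"dy":0.0175,"dz":0,"rx":0,"ry":0,"rz":0,"hand":0.06},{"dx":0.0335,"dy":0.0175,"dz":0,"rx":0,"ry":0,"rz":0,"hand":0.06},{"dx":0.0335,"dy":0.0175,"dz":0,"rx":0,"ry":0,"rz":0,"hand":0.06},{"dx":0.0335,"dy":0.0175,"dz":0,"rx":0,"ry":0,"rz":0,"hand":0.06},{"dx":0.0335,"dy":0.0175,"dz":0,"rx":0,"ry":0,"rz":0,"hand":0.06},{"dx":0.0335,"dy":0.0175,"dz":0,"rx":0,"ry":0,"rz":0,"hand":0.06},{"dx":0,"dy":0,"dz":0,"rx":0,"ry":0,"rz":0,"hand":0.06},{"dx":0,"dy":0,"dz":0,"rx":0,"ry":0,"rz":0,"hand":0.06},{"dx":0,"dy":0,"dz":0,"rx":0,"ry":0,"rz":0,"hand":0.06}]'; python3 to.py .623 .2289 .008 103.7
python3 - <<'E'
from h import *
s,d=look("wrist");cv2.imwrite("pics/w6.png",d["frame"][:,:,::-1]);import pickle;pickle.dump((s,d),open("w6.pkl","wb"))
E
```

```text
clock: 12.13
position: [0.6195, 0.2282, 0.1513]
ee_rot: [-0.001, 0.617, 0.787, -0.002]
contact_force: [0.6, -0.0, -0.5]
width: 0.0601
gripper_force: 0.0
clock 12.13 psi 103.74 rz 0.04 now mm [  0.    4.2 143.3] after turn mm [ -0.1   3.6 143.3] tilt [-0.2 -0.1] q6 0.01 F [ 0.6 -0.  -0.5] w 0.0601 g 0.0
```

View pics/w6.png

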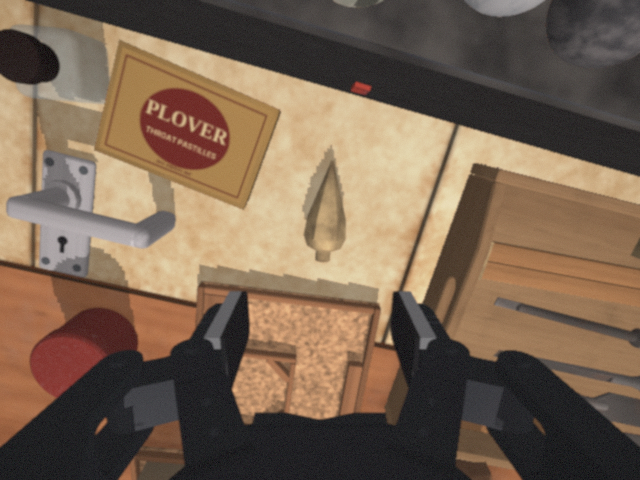

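The bob's tip is at about (333,160), its tail end at (322,258), and its thick part spans (304,222) to (346,222).

```bash
python3 - <<'E'
from h import *
import pickle;np.set_printoptions(precision=4,suppress=True)
s,d=pickle.load(open("w6.pkl","rb"))
w=cast(d,[(333,160),(322,258),(304,222),(346,222)],.014,s);print(w,np.linalg.norm(w[0]-w[1]),w[:2].mean(0),w[2:].mean(0))
v=w[0]-w[1];v/=np.linalg.norm(v);print(np.degrees(np.arctan2(v[1],v[0])),"pinch",w[0]-v*.0535, w[1]+v*.0275)
w=cast(d,[(202,284),(378,307)],.013,s);print("S tray corners",w,[ (np.array((.6178,.083))+R.from_euler('z',6,degrees=True).apply([a,.076,0])[:2]) for a in(-.0795,.0795)])
E
```

```text
[[0.6164 0.279 ]
 [0.6273 0.2002]
 [0.606  0.2264]
 [0.6386 0.2344]] 0.07962192299116323 [0.6219 0.2396] [0.6223 0.2304]
97.83940473508551 pinch [0.6237 0.226 ] [0.6236 0.2274]
S tray corners [[0.5345 0.1528]
 [0.685  0.1677]] [array([0.5308, 0.1503]), array([0.6889, 0.1669])]
```

```bash
python3 -m pendant '[{"dx":-0.0005,"dy":0.0038,"dz":0.04,"rx":0,"ry":0,"rz":4,"hand":0.06},{"dx":0,"dy":0,"dz":0.04,"rx":0,"ry":0,"rz":0,"hand":0.06},{"dx":0,"dy":0,"dz":0.04,"rx":0,"ry":0,"rz":0,"hand":0.06},{"dx":0,"dy":0,"dz":0.015,"rx":0,"ry":0,"rz":0,"hand":0.06},{"dx":0,"dy":0,"dz":0.006,"rx":0,"ry":0,"rz":0,"hand":0.06},{"dx":0,"dy":0,"dz":0,"rx":0,"ry":0,"rz":0,"hand":0.06},{"dx":0,"dy":0,"dz":0,"rx":0,"ry":0,"rz":0,"hand":0.06},{"dx":0,"dy":0,"dz":0,"rx":0,"ry":0,"rz":0,"hand":0.06}]' 40; python3 to.py .6235 .2275 .008 99.7
```

```text
clock: 12.85
position: [0.6262, 0.2289, 0.0144]
ee_rot: [0.001, 0.645, 0.764, 0.002]
contact_force: [-0.1, -0.1, 0.3]
width: 0.0601
gripper_force: 0.0
clock 12.85 psi 99.66 rz -0.04 now mm [-0.9 -2.9  6.4] after turn mm [-0.9 -2.9  6.4] tilt [0.2 0. ] q6 0.08 F [-0.1 -0.1  0.3] w 0.0601 g 0.0
```

```bash
python3 -m pendant '[{"dx":-0.001,"dy":-0.002,"dz":0.006,"rx":0,"ry":0,"rz":0,"hand":0.05},{"dx":0,"dy":0,"dz":0,"rx":0,"ry":0,"rz":0,"hand":0.02},{"dx":0,"dy":0,"dz":0,"rx":0,"ry":0,"rz":0,"hand":0.02},{"dx":0,"dy":0,"dz":0,"rx":0,"ry":0,"rz":0,"hand":0.02},{"dx":0,"dy":0,"dz":0,"rx":0,"ry":0,"rz":0,"hand":0.02},{"dx":0,"dy":0,"dz":0,"rx":0,"ry":0,"rz":0,"hand":0.02}]'; python3 to.py .6235 .2275 .008 99.7
```

```text
clock: 13.35
position: [0.6229, 0.2278, 0.0073]
ee_rot: [0.0, 0.645, 0.764, 0.0]
contact_force: [-1.3, -0.4, 6.4]
width: 0.0305
gripper_force: 39.3
clock 13.35 psi 99.72 rz 0.02 now mm [-0.4  0.6 -0.7] after turn mm [-0.4  0.6 -0.7] tilt [ 0. -0.] q6 0.08 F [-1.3 -0.4  6.4] w 0.0305 g 39.3
```

The grip is 30.5 mm and the upward force is 6.4 N, so the pads are on the upper slopes of the hexagon. I'll reopen and go lower.

```bash
python3 -m pendant '[{"dx":0,"dy":0,"dz":0,"rx":0,"ry":0,"rz":0,"hand":0.05},{"dx":0,"dy":0,"dz":0,"rx":0,"ry":0,"rz":0,"hand":0.05},{"dx":0,"dy":0,"dz":0.004,"rx":0,"ry":0,"rz":0,"hand":0.05},{"dx":0,"dy":0,"dz":0,"rx":0,"ry":0,"rz":0,"hand":0.02},{"dx":0,"dy":0,"dz":0,"rx":0,"ry":0,"rz":0,"hand":0.02},{"dx":0,"dy":0,"dz":0,"rx":0,"ry":0,"rz":0,"hand":0.02},{"dx":0,"dy":0,"dz":0,"rx":0,"ry":0,"rz":0,"hand":0.02},{"dx":0,"dy":0,"dz":0,"rx":0,"ry":0,"rz":0,"hand":0.02}]'; python3 to.py .6235 .2275 .003 99.7;python3 - <<'E'
from h import *
s,d=look("side");cv2.imwrite("pics/s7.png",cv2.resize(d["frame"][150:290,290:470,::-1],None,fx=3.5,fy=3.5))
E
```

```text
clock: 14.02
position: [0.6224, 0.2277, 0.0018]
ee_rot: [-0.0, 0.645, 0.764, -0.0]
contact_force: [-0.3, 0.3, -1.1]
width: 0.0308
gripper_force: 39.6
clock 14.02 psi 99.70 rz -0.00 now mm [-0.4  1.  -1.2] after turn mm [-0.4  1.  -1.2] tilt [-0. -0.] q6 0.08 F [-0.3  0.3 -1.1] w 0.0308 g 39.6
```

View pics/s7.png

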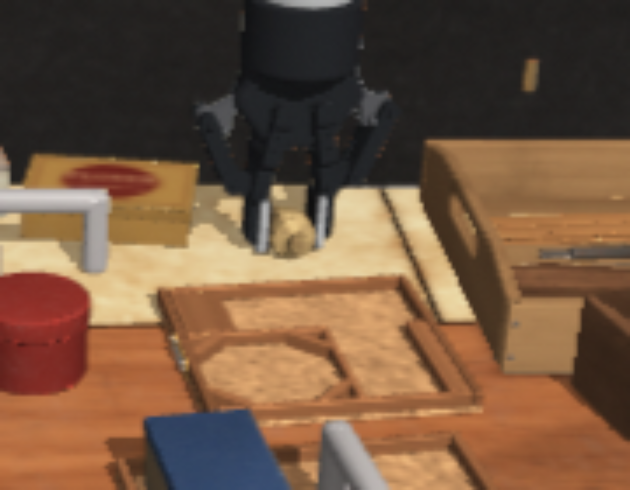

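```bash
python3 -m pendant '[{"dx":0,"dy":0,"dz":-0.02,"rx":0,"ry":0,"rz":0,"hand":0.02},{"dx":0,"dy":0,"dz":-0.04,"rx":0,"ry":0,"rz":0,"hand":0.02},{"dx":0,"dy":0,"dz":-0.04,"rx":0,"ry":0,"rz":1.8,"hand":0.02},{"dx":0,"dy":0,"dz":-0.02,"rx":0,"ry":0,"rz":0,"hand":0.02},{"dx":0,"dy":0,"dz":0,"rx":0,"ry":0,"rz":0,"hand":0.02},{"dx":0,"dy":0,"dz":0,"rx":0,"ry":0,"rz":0,"hand":0.02}]'; python3 to.py .6586 -.0984 .12 97.9
```

```text
clock: 14.57
position: [0.6232, 0.228, 0.1236]
ee_rot: [0.001, 0.657, 0.754, 0.001]
contact_force: [-0.1, -0.7, -3.2]
width: 0.0305
gripper_force: 40.0
clock 14.57 psi 97.91 rz 0.01 now mm [-328.1   -9.9    3.5] after turn mm [-328.1   -9.8    3.6] tilt [0.2 0. ] q6 0.11 F [-0.1 -0.7 -3.2] w 0.0305 g 40.0
```

```bash
python3 -m pendant '[{"dx":-0.0328,"dy":-0.001,"dz":0,"rx":0,"ry":0,"rz":0,"hand":0.02},{"dx":-0.0328,"dy":-0.001,"dz":0,"rx":0,"ry":0,"rz":0,"hand":0.02},{"dx":-0.0328,"dy":-0.001,"dz":0,"rx":0,"ry":0,"rz":0,"hand":0.02},{"dx":-0.0328,"dy":-0.001,"dz":0,"rx":0,"ry":0,"rz":0,"hand":0.02},{"dx":-0.0328,"dy":-0.001,"dz":0,"rx":0,"ry":0,"rz":0,"hand":0.02},{"dx":-0.0328,"dy":-0.001,"dz":0,"rx":0,"ry":0,"rz":0,"hand":0.02},{"dx":-0.0328,"dy":-0.001,"dz":0,"rx":0,"ry":0,"rz":0,"hand":0.02},{"dx":-0.0328,"dy":-0.001,"dz":0,"rx":0,"ry":0,"rz":0,"hand":0.02},{"dx":-0.0328,"dy":-0.001,"dz":0,"rx":0,"ry":0,"rz":0,"hand":0.02},{"dx":-0.0328,"dy":-0.001,"dz":0,"rx":0,"ry":0,"rz":0,"hand":0.02},{"dx":0,"dy":0,"dz":0,"rx":0,"ry":0,"rz":0,"hand":0.02},{"dx":0,"dy":0,"dz":0,"rx":0,"ry":0,"rz":0,"hand":0.02}]'; python3 to.py .6586 -.0984 .013 97.9
python3 - <<'E'
from h import *
s,d=look("wrist");cv2.imwrite("pics/w8.png",d["frame"][:,:,::-1])
E
```

```text
clock: 15.57
position: [0.6563, -0.1001, 0.1192]
ee_rot: [-0.002, 0.658, 0.753, -0.001]
contact_force: [0.1, 1.0, -2.3]
width: 0.0304
gripper_force: 40.0
clock 15.57 psi 97.71 rz -0.19 now mm [  1.2   3.  106.2] after turn mm [  1.4   2.5 106.2] tilt [-0.3  0.1] q6 -0.39 F [ 0.1  1.  -2.3] w 0.0304 g 40.0
```

View pics/w8.png

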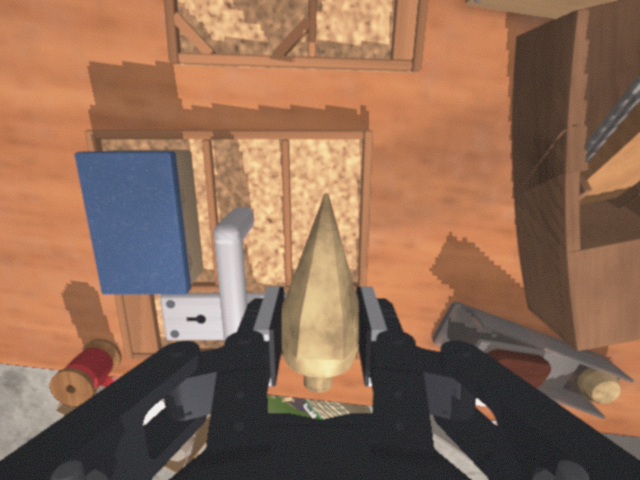

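Box and lever are both seated and the bob is held straight, pointing along the bay. I'll lower it.

```bash
python3 -m pendant '[{"dx":0.0015,"dy":0.002,"dz":0.03,"rx":0,"ry":0,"rz":0,"hand":0.02},{"dx":0,"dy":0,"dz":0.03,"rx":0,"ry":0,"rz":0,"hand":0.02},{"dx":0,"dy":0,"dz":0.025,"rx":0,"ry":0,"rz":0,"hand":0.02},{"dx":0,"dy":0,"dz":0.012,"rx":0,"ry":0,"rz":0,"hand":0.02},{"dx":0,"dy":0,"dz":0.005,"rx":0,"ry":0,"rz":0,"hand":0.02},{"dx":0,"dy":0,"dz":0,"rx":0,"ry":0,"rz":0,"hand":0.02},{"dx":0,"dy":0,"dz":0,"rx":0,"ry":0,"rz":0,"hand":0.02},{"dx":0,"dy":0,"dz":0,"rx":0,"ry":0,"rz":0,"hand":0.02}]'; python3 to.py .6586 -.0984 .010 97.9
```

```text
clock: 16.28
position: [0.6611, -0.0967, 0.022]
ee_rot: [0.001, 0.657, 0.754, 0.001]
contact_force: [0.5, -0.2, -1.4]
width: 0.0303
gripper_force: 40.0
clock 16.28 psi 97.93 rz 0.03 now mm [-1.4 -2.7 12. ] after turn mm [-1.4 -2.7 12. ] tilt [ 0.2 -0. ] q6 -0.39 F [ 0.5 -0.2 -1.4] w 0.0303 g 40.0
```

```bash
python3 -m pendant '[{"dx":-0.001,"dy":-0.002,"dz":0.006,"rx":0,"ry":0,"rz":0,"hand":0.02},{"dx":0,"dy":0,"dz":0.004,"rx":0,"ry":0,"rz":0,"hand":0.02},{"dx":0,"dy":0,"dz":0.002,"rx":0,"ry":0,"rz":0,"hand":0.02},{"dx":0,"dy":0,"dz":0,"rx":0,"ry":0,"rz":0,"hand":0.02},{"dx":0,"dy":0,"dz":0,"rx":0,"ry":0,"rz":0,"hand":0.02}]'; python3 to.py .6586 -.0984 .010 97.9
```

```text
clock: 16.7
position: [0.6577, -0.098, 0.0082]
ee_rot: [-0.0, 0.657, 0.754, -0.0]
contact_force: [0.1, -0.3, -1.8]
width: 0.0306
gripper_force: 40.0
clock 16.70 psi 97.89 rz -0.01 now mm [-0.5  0.9 -1.8] after turn mm [-0.5  0.9 -1.8] tilt [-0. -0.] q6 -0.39 F [ 0.1 -0.3 -1.8] w 0.0306 g 40.0
```

```bash
python3 -m pendant '[{"dx":0,"dy":0,"dz":0.001,"rx":0,"ry":0,"rz":0,"hand":0.045},{"dx":0,"dy":0,"dz":0,"rx":0,"ry":0,"rz":0,"hand":0.045},{"dx":0,"dy":0,"dz":0,"rx":0,"ry":0,"rz":0,"hand":0.045},{"dx":0,"dy":0,"dz":-0.02,"rx":0,"ry":0,"rz":0,"hand":0.045},{"dx":0,"dy":0,"dz":-0.04,"rx":0,"ry":0,"rz":0,"hand":0.045},{"dx":0,"dy":0,"dz":-0.04,"rx":0,"ry":0,"rz":0,"hand":0.05},{"dx":0,"dy":0,"dz":-0.04,"rx":0,"ry":0,"rz":-4.6,"hand":0.05},{"dx":0,"dy":0,"dz":-0.04,"rx":0,"ry":0,"rz":-7,"hand":0.05},{"dx":0,"dy":0,"dz":0,"rx":0,"ry":0,"rz":-7,"hand":0.05},{"dx":0,"dy":0,"dz":0,"rx":0,"ry":0,"rz":-7,"hand":0.05},{"dx":0,"dy":0,"dz":0,"rx":0,"ry":0,"rz":-7,"hand":0.05},{"dx":0,"dy":0,"dz":0,"rx":0,"ry":0,"rz":-7,"hand":0.05}]'; python3 -m pendant '[{"dx":0,"dy":0,"dz":0,"rx":0,"ry":0,"rz":-7,"hand":0.05},{"dx":0,"dy":0,"dz":0,"rx":0,"ry":0,"rz":-7,"hand":0.05},{"dx":0,"dy":0,"dz":0,"rx":0,"ry":0,"rz":-7,"hand":0.05},{"dx":0,"dy":0,"dz":0,"rx":0,"ry":0,"rz":-7,"hand":0.05},{"dx":0,"dy":0,"dz":0,"rx":0,"ry":0,"rz":-7,"hand":0.05},{"dx":0,"dy":0,"dz":0,"rx":0,"ry":0,"rz":-7,"hand":0.05},{"dx":0,"dy":0,"dz":0,"rx":0,"ry":0,"rz":0,"hand":0.05},{"dx":0,"dy":0,"dz":0,"rx":0,"ry":0,"rz":0,"hand":0.05}]'; python3 to.py .437 .198 .18 179.5
```

```text
clock: 17.7
position: [0.657, -0.0981, 0.1881]
ee_rot: [-0.0, 0.36, 0.933, -0.0]
contact_force: [-0.1, 0.0, -0.1]
width: 0.0501
gripper_force: 0.0
clock: 18.37
position: [0.6573, -0.0981, 0.1875]
ee_rot: [-0.0, 0.006, 1.0, -0.0]
contact_force: [-1.0, -0.5, -0.0]
width: 0.05
gripper_force: 0.0
clock 18.37 psi 179.33 rz -0.17 now mm [223.8 293.5   7.6] after turn mm [222.9 294.1   7.5] tilt [-0. -0.] q6 -1.81 F [-1.  -0.5 -0. ] w 0.0500 g 0.0
```

```bash
python3 -m pendant '[{"dx":0.0223,"dy":0.0294,"dz":0,"rx":0,"ry":0,"rz":0,"hand":0.05},{"dx":0.0223,"dy":0.0294,"dz":0,"rx":0,"ry":0,"rz":0,"hand":0.05},{"dx":0.0223,"dy":0.0294,"dz":0,"rx":0,"ry":0,"rz":0,"hand":0.05},{"dx":0.0223,"dy":0.0294,"dz":0,"rx":0,"ry":0,"rz":0,"hand":0.05},{"dx":0.0223,"dy":0.0294,"dz":0,"rx":0,"ry":0,"rz":0,"hand":0.05},{"dx":0.0223,"dy":0.0294,"dz":0,"rx":0,"ry":0,"rz":0,"hand":0.05},{"dx":0.0223,"dy":0.0294,"dz":0,"rx":0,"ry":0,"rz":0,"hand":0.05},{"dx":0.0223,"dy":0.0294,"dz":0,"rx":0,"ry":0,"rz":0,"hand":0.05},{"dx":0.0223,"dy":0.0294,"dz":0,"rx":0,"ry":0,"rz":0,"hand":0.05},{"dx":0.0223,"dy":0.0294,"dz":0,"rx":0,"ry":0,"rz":0,"hand":0.05},{"dx":0,"dy":0,"dz":0,"rx":0,"ry":0,"rz":0,"hand":0.05},{"dx":0,"dy":0,"dz":0,"rx":0,"ry":0,"rz":0,"hand":0.05}]'; python3 to.py .437 .198 .031 179.5
python3 - <<'E'
from h import *
s,d=look("wrist");cv2.imwrite("pics/w9.png",d["frame"][:,:,::-1]);import pickle;pickle.dump((s,d),open("w9.pkl","wb"))
E
```

```text
clock: 19.37
position: [0.4361, 0.1991, 0.1877]
ee_rot: [0.0, 0.004, 1.0, -0.0]
contact_force: [-0.2, -0.5, 1.5]
width: 0.0499
gripper_force: 0.0
clock 19.37 psi 179.60 rz 0.10 now mm [ -0.9  -1.  156.7] after turn mm [ -1.   -1.1 156.7] tilt [ 0. -0.] q6 -1.28 F [-0.2 -0.5  1.5] w 0.0499 g 0.0
```

View pics/w9.png

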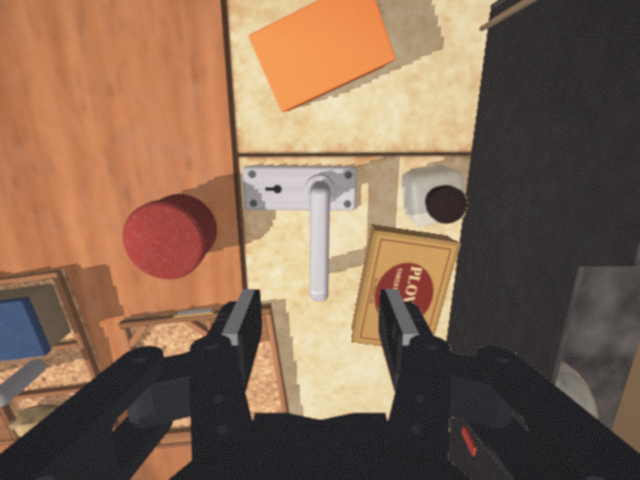

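The right lever's plate corners are about (245,167), (355,167), (355,209) and (246,210). Its bar runs from (319,190) to (318,293).

```bash
python3 - <<'E'
from h import *
import pickle;np.set_printoptions(precision=4,suppress=True)
s,d=pickle.load(open("w9.pkl","rb"))
w=cast(d,[(245,167),(355,167),(355,209),(246,210)],.007,s);print(w.mean(0),w)
w=cast(d,[(319,190),(318,293)],.056,s);print(w,np.degrees(np.arctan2(*(w[1]-w[0])[::-1])))
t=big(hsvmask(d,(170,100,60),(180,255,255),(100,180,230,290))|hsvmask(d,(0,120,60),(6,255,255),(100,180,230,290)))
print(cast(d,[(167,233)],.048,s))
E
```

```text
[0.4152 0.1826] [[0.3957 0.1343]
 [0.3964 0.2312]
 [0.4342 0.232 ]
 [0.4344 0.1326]]
[[0.408  0.1995]
 [0.4942 0.198 ]] -0.9801932107915824
[[0.4437 0.0758]]
```

```bash
python3 -m pendant '[{"dx":-0.001,"dy":0,"dz":0.04,"rx":0,"ry":0,"rz":0,"hand":0.05},{"dx":0,"dy":0,"dz":0.04,"rx":0,"ry":0,"rz":0,"hand":0.05},{"dx":0,"dy":0,"dz":0.04,"rx":0,"ry":0,"rz":0,"hand":0.05},{"dx":0,"dy":0,"dz":0.025,"rx":0,"ry":0,"rz":0,"hand":0.045},{"dx":0,"dy":0,"dz":0.011,"rx":0,"ry":0,"rz":0,"hand":0.04},{"dx":0,"dy":0,"dz":0,"rx":0,"ry":0,"rz":0,"hand":0.04},{"dx":0,"dy":0,"dz":0,"rx":0,"ry":0,"rz":0,"hand":0},{"dx":0,"dy":0,"dz":0,"rx":0,"ry":0,"rz":0,"hand":0},{"dx":0,"dy":0,"dz":0,"rx":0,"ry":0,"rz":0,"hand":0},{"dx":0,"dy":0,"dz":0,"rx":0,"ry":0,"rz":0,"hand":0},{"dx":0,"dy":0,"dz":0,"rx":0,"ry":0,"rz":0,"hand":0}]' 90; python3 to.py .4375 .1992 .031 179.5
```

```text
clock: 20.33
position: [0.4397, 0.1979, 0.0324]
ee_rot: [0.002, 0.004, 1.0, 0.0]
contact_force: [1.1, -2.2, 3.2]
width: 0.0145
gripper_force: 88.5
clock 20.33 psi 179.51 rz 0.01 now mm [2.2 1.3 1.4] after turn mm [2.2 1.3 1.4] tilt [0.2 0. ] q6 -1.28 F [ 1.1 -2.2  3.2] w 0.0145 g 88.5
```

```bash
python3 -m pendant '[{"dx":0,"dy":0,"dz":-0.02,"rx":0,"ry":0,"rz":0,"hand":0},{"dx":0,"dy":0,"dz":-0.035,"rx":0,"ry":0,"rz":0,"hand":0},{"dx":0,"dy":0,"dz":-0.035,"rx":0,"ry":0,"rz":6.5,"hand":0},{"dx":0,"dy":0,"dz":-0.01,"rx":0,"ry":0,"rz":7,"hand":0},{"dx":0,"dy":0,"dz":0,"rx":0,"ry":0,"rz":7,"hand":0},{"dx":0,"dy":0,"dz":0,"rx":0,"ry":0,"rz":7,"hand":0},{"dx":0,"dy":0,"dz":0,"rx":0,"ry":0,"rz":7,"hand":0},{"dx":0,"dy":0,"dz":0,"rx":0,"ry":0,"rz":7,"hand":0},{"dx":0,"dy":0,"dz":0,"rx":0,"ry":0,"rz":7,"hand":0},{"dx":0,"dy":0,"dz":0,"rx":0,"ry":0,"rz":7,"hand":0},{"dx":0,"dy":0,"dz":0,"rx":0,"ry":0,"rz":7,"hand":0},{"dx":0,"dy":0,"dz":0,"rx":0,"ry":0,"rz":7,"hand":0}]'; python3 -m pendant '[{"dx":0,"dy":0,"dz":0,"rx":0,"ry":0,"rz":7,"hand":0},{"dx":0,"dy":0,"dz":0,"rx":0,"ry":0,"rz":7,"hand":0},{"dx":0,"dy":0,"dz":0,"rx":0,"ry":0,"rz":0,"hand":0},{"dx":0,"dy":0,"dz":0,"rx":0,"ry":0,"rz":0,"hand":0}]'; python3 to.py .6491 .1054 .13 96
```

```text
clock: 21.33
position: [0.4378, 0.198, 0.1313]
ee_rot: [-0.0, 0.576, 0.817, -0.0]
contact_force: [-0.3, 0.5, -2.5]
width: 0.0139
gripper_force: 88.6
clock: 21.67
position: [0.438, 0.198, 0.1313]
ee_rot: [-0.0, 0.668, 0.744, -0.0]
contact_force: [0.7, 0.2, -2.2]
width: 0.0143
gripper_force: 88.6
clock 21.67 psi 96.19 rz 0.19 now mm [-114.8  199.9    1.2] after turn mm [-114.2  200.3    1.3] tilt [-0. -0.] q6 0.17 F [ 0.7  0.2 -2.2] w 0.0143 g 88.6
```

```bash
python3 -m pendant '[{"dx":-0.0163,"dy":0.0286,"dz":0,"rx":0,"ry":0,"rz":0.19,"hand":0},{"dx":-0.0163,"dy":0.0286,"dz":0,"rx":0,"ry":0,"rz":0,"hand":0},{"dx":-0.0163,"dy":0.0286,"dz":0,"rx":0,"ry":0,"rz":0,"hand":0},{"dx":-0.0163,"dy":0.0286,"dz":0,"rx":0,"ry":0,"rz":0,"hand":0},{"dx":-0.0163,"dy":0.0286,"dz":0,"rx":0,"ry":0,"rz":0,"hand":0},{"dx":-0.0163,"dy":0.0286,"dz":0,"rx":0,"ry":0,"rz":0,"hand":0},{"dx":-0.0163,"dy":0.0286,"dz":0,"rx":0,"ry":0,"rz":0,"hand":0},{"dx":0,"dy":0,"dz":0.02,"rx":0,"ry":0,"rz":0,"hand":0},{"dx":0,"dy":0,"dz":0.02,"rx":0,"ry":0,"rz":0,"hand":0},{"dx":0,"dy":0,"dz":0.02,"rx":0,"ry":0,"rz":0,"hand":0},{"dx":0,"dy":0,"dz":0,"rx":0,"ry":0,"rz":0,"hand":0},{"dx":0,"dy":0,"dz":0,"rx":0,"ry":0,"rz":0,"hand":0}]'; python3 to.py .6491 .1060 .036 96
python3 - <<'E'
from h import *
s,d=look("wrist");cv2.imwrite("pics/w10.png",d["frame"][:,:,::-1])
s,d=look("side");cv2.imwrite("pics/s10.png",cv2.resize(d["frame"][150:330,270:470,::-1],None,fx=3,fy=3))
E
```

```text
clock: 22.67
position: [0.6479, 0.1048, 0.0699]
ee_rot: [-0.001, 0.67, 0.743, -0.001]
contact_force: [0.3, -0.9, -2.8]
width: 0.0143
gripper_force: 88.9
clock 22.67 psi 95.91 rz -0.09 now mm [ 1.1  1.4 33.9] after turn mm [ 1.1  1.3 33.9] tilt [-0.2 -0. ] q6 -0.05 F [ 0.3 -0.9 -2.8] w 0.0143 g 88.9
```

View pics/s10.png

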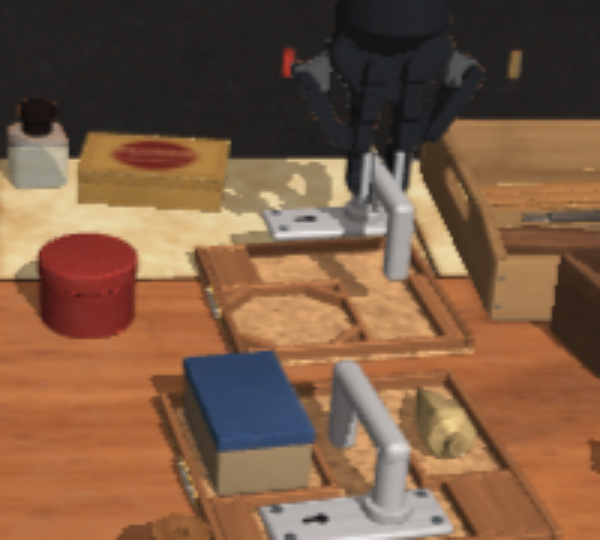

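The right lever is held level above its recess, and in the left tray the bob, box and lever all sit in their bays. I'll lower the lever.

```bash
python3 -m pendant '[{"dx":0.001,"dy":0.001,"dz":0.014,"rx":0,"ry":0,"rz":0,"hand":0},{"dx":0,"dy":0,"dz":0.01,"rx":0,"ry":0,"rz":0,"hand":0},{"dx":0,"dy":0,"dz":0.005,"rx":0,"ry":0,"rz":0,"hand":0},{"dx":0,"dy":0,"dz":0.003,"rx":0,"ry":0,"rz":0,"hand":0},{"dx":0,"dy":0,"dz":0,"rx":0,"ry":0,"rz":0,"hand":0},{"dx":0,"dy":0,"dz":0,"rx":0,"ry":0,"rz":0,"hand":0}]'; python3 to.py .6491 .1060 .036 96
```

```text
clock: 23.27
position: [0.6503, 0.106, 0.0396]
ee_rot: [0.0, 0.67, 0.742, 0.0]
contact_force: [0.2, 0.1, -2.7]
width: 0.0143
gripper_force: 88.8
clock 23.27 psi 95.82 rz -0.18 now mm [ 0.1 -1.1  3.6] after turn mm [ 0.1 -1.1  3.6] tilt [ 0. -0.] q6 -0.05 F [ 0.2  0.1 -2.7] w 0.0143 g 88.8
```

```bash
python3 -m pendant '[{"dx":0,"dy":-0.001,"dz":0.002,"rx":0,"ry":0,"rz":0,"hand":0},{"dx":0,"dy":0,"dz":0.002,"rx":0,"ry":0,"rz":0,"hand":0},{"dx":0,"dy":0,"dz":0.001,"rx":0,"ry":0,"rz":0,"hand":0},{"dx":0,"dy":0,"dz":0,"rx":0,"ry":0,"rz":0,"hand":0},{"dx":0,"dy":0,"dz":0,"rx":0,"ry":0,"rz":0,"hand":0}]'; python3 to.py .6491 .1060 .036 96
```

```text
clock: 23.68
position: [0.6495, 0.1059, 0.0365]
ee_rot: [0.001, 0.67, 0.742, 0.001]
contact_force: [-2.6, 0.8, 5.8]
width: 0.0142
gripper_force: 90.2
clock 23.68 psi 95.82 rz -0.18 now mm [ 0.1 -0.4  0.5] after turn mm [ 0.1 -0.4  0.5] tilt [0.1 0. ] q6 -0.05 F [-2.6  0.8  5.8] w 0.0142 g 90.2
```

```bash
python3 -m pendant '[{"dx":0,"dy":0,"dz":0,"rx":0,"ry":0,"rz":0,"hand":0.03},{"dx":0,"dy":0,"dz":0,"rx":0,"ry":0,"rz":0,"hand":0.03},{"dx":0,"dy":0,"dz":0,"rx":0,"ry":0,"rz":0,"hand":0.03},{"dx":0,"dy":0,"dz":-0.02,"rx":0,"ry":0,"rz":0,"hand":0.03},{"dx":0,"dy":0,"dz":-0.03,"rx":0,"ry":0,"rz":0,"hand":0.03},{"dx":0,"dy":0,"dz":-0.04,"rx":0,"ry":0,"rz":0,"hand":0.03},{"dx":0,"dy":0,"dz":-0.04,"rx":0,"ry":0,"rz":5.8,"hand":0.05},{"dx":0,"dy":0,"dz":0,"rx":0,"ry":0,"rz":7,"hand":0.0854},{"dx":0,"dy":0,"dz":0,"rx":0,"ry":0,"rz":7,"hand":0.0854},{"dx":0,"dy":0,"dz":0,"rx":0,"ry":0,"rz":7,"hand":0.0854},{"dx":0,"dy":0,"dz":0,"rx":0,"ry":0,"rz":7,"hand":0.0854},{"dx":0,"dy":0,"dz":0,"rx":0,"ry":0,"rz":7,"hand":0.0854}]'; python3 -m pendant '[{"dx":0,"dy":0,"dz":0,"rx":0,"ry":0,"rz":7,"hand":0.0854},{"dx":0,"dy":0,"dz":0,"rx":0,"ry":0,"rz":7,"hand":0.0854},{"dx":0,"dy":0,"dz":0,"rx":0,"ry":0,"rz":7,"hand":0.0854},{"dx":0,"dy":0,"dz":0,"rx":0,"ry":0,"rz":7,"hand":0.0854},{"dx":0,"dy":0,"dz":0,"rx":0,"ry":0,"rz":7,"hand":0.0854},{"dx":0,"dy":0,"dz":0,"rx":0,"ry":0,"rz":7,"hand":0.0854},{"dx":0,"dy":0,"dz":0,"rx":0,"ry":0,"rz":7,"hand":0.0854},{"dx":0,"dy":0,"dz":0,"rx":0,"ry":0,"rz":0,"hand":0.0854},{"dx":0,"dy":0,"dz":0,"rx":0,"ry":0,"rz":0,"hand":0.0854}]'; python3 to.py .39 .0713 .17 6
```

```text
clock: 24.68
position: [0.6491, 0.1058, 0.1643]
ee_rot: [0.0, 0.888, 0.459, 0.0]
contact_force: [0.6, -0.9, 0.1]
width: 0.0856
gripper_force: 0.0
clock: 25.43
position: [0.6491, 0.1059, 0.1641]
ee_rot: [0.0, 0.999, 0.054, -0.0]
contact_force: [-0.7, -0.5, 1.1]
width: 0.0851
gripper_force: 0.0
clock 25.43 psi 6.19 rz 0.19 now mm [-261.3    6.4   -5.8] after turn mm [-261.3    7.3   -5.9] tilt [-0. -0.] q6 1.52 F [-0.7 -0.5  1.1] w 0.0851 g 0.0
```

```bash
python3 -m pendant '[{"dx":-0.0373,"dy":0.001,"dz":0,"rx":0,"ry":0,"rz":0,"hand":0.0854},{"dx":-0.0373,"dy":0.001,"dz":0,"rx":0,"ry":0,"rz":0,"hand":0.0854},{"dx":-0.0373,"dy":0.001,"dz":0,"rx":0,"ry":0,"rz":0,"hand":0.0854},{"dx":-0.0373,"dy":0.001,"dz":0,"rx":0,"ry":0,"rz":0,"hand":0.0854},{"dx":-0.0373,"dy":0.001,"dz":0,"rx":0,"ry":0,"rz":0,"hand":0.0854},{"dx":-0.0373,"dy":0.001,"dz":0,"rx":0,"ry":0,"rz":0,"hand":0.0854},{"dx":-0.0373,"dy":0.001,"dz":0,"rx":0,"ry":0,"rz":0,"hand":0.0854},{"dx":0,"dy":0,"dz":0,"rx":0,"ry":0,"rz":0,"hand":0.0854},{"dx":0,"dy":0,"dz":0,"rx":0,"ry":0,"rz":0,"hand":0.0854}]'; python3 - <<'E'
from h import *
np.set_printoptions(precision=4,suppress=True)
for n,z in(("wrist",.048),("top",.048)):
    s,d=look(n); roi=(150,60,500,300) if n=="wrist" else (260,230,330,300)
    m=hsvmask(d,(168,90,40),(180,255,255),roi)|hsvmask(d,(0,150,40),(5,255,255),roi)
    c=big(m);e=cv2.fitEllipse(c);p,r=cv2.minEnclosingCircle(c);print(n,e,cv2.boundingRect(c),p,r,cast(d,[e[0],p],z,s))
E
python3 to.py .4523 .0713 .006 6
```

```text
clock: 26.18
position: [0.3882, 0.0715, 0.1645]
ee_rot: [0.0, 0.999, 0.054, 0.0]
contact_force: [0.8, 0.1, 0.3]
width: 0.0854
gripper_force: 0.0
wrist ((330.31561279296875, 140.158447265625), (89.34574890136719, 93.46831512451172), 178.80758666992188) (284, 91, 95, 98) (330.864013671875, 139.65603637695312) 48.669403076171875 [[0.4529 0.0718]
 [0.4532 0.0715]]
clock 26.28 psi 6.09 rz 0.09 now mm [ 59.9   6.7 159.1] after turn mm [ 60.4   6.6 159. ] tilt [ 0.2 -0. ] q6 1.47 F [ 0.3 -0.4  0.6] w 0.0852 g 0.0Traceback (most recent call last):
  File "<stdin>", line 6, in <module>
  File "h.py", line 16, in big
    c,_=cv2.findContours(m,cv2.RETR_EXTERNAL,cv2.CHAIN_APPROX_NONE);return max(c,key=cv2.contourArea)
                                                                           ~~~^^^^^^^^^^^^^^^^^^^^^^^
ValueError: max() iterable argument is empty
```

```bash
python3 -m pendant '[{"dx":0.0302,"dy":0.0034,"dz":0,"rx":0,"ry":0,"rz":0,"hand":0.0854},{"dx":0.0302,"dy":0.0034,"dz":0,"rx":0,"ry":0,"rz":0,"hand":0.0854},{"dx":0,"dy":0,"dz":0.03,"rx":0,"ry":0,"rz":0,"hand":0.0854},{"dx":0,"dy":0,"dz":0.03,"rx":0,"ry":0,"rz":0,"hand":0.0854},{"dx":0,"dy":0,"dz":0,"rx":0,"ry":0,"rz":0,"hand":0.0854},{"dx":0,"dy":0,"dz":0,"rx":0,"ry":0,"rz":0,"hand":0.0854},{"dx":0,"dy":0,"dz":0,"rx":0,"ry":0,"rz":0,"hand":0.0854}]'; python3 to.py .4527 .0716 .006 6
```

```text
clock: 26.87
position: [0.4525, 0.0712, 0.105]
ee_rot: [0.0, 0.999, 0.053, 0.001]
contact_force: [-0.1, 0.7, 0.1]
width: 0.0854
gripper_force: 0.0
clock 26.87 psi 6.04 rz 0.04 now mm [ 0.2 -0.4 99. ] after turn mm [ 0.3 -0.4 99. ] tilt [ 0.1 -0. ] q6 1.47 F [-0.1  0.7  0.1] w 0.0854 g 0.0
```

```bash
python3 -m pendant '[{"dx":0,"dy":0,"dz":0.035,"rx":0,"ry":0,"rz":0,"hand":0.0854},{"dx":0,"dy":0,"dz":0.035,"rx":0,"ry":0,"rz":0,"hand":0.0854},{"dx":0,"dy":0,"dz":0.02,"rx":0,"ry":0,"rz":0,"hand":0.0854},{"dx":0,"dy":0,"dz":0.008,"rx":0,"ry":0,"rz":0,"hand":0.0854},{"dx":0,"dy":0,"dz":0,"rx":0,"ry":0,"rz":0,"hand":0.0854},{"dx":0,"dy":0,"dz":0,"rx":0,"ry":0,"rz":0,"hand":0.0854},{"dx":0,"dy":0,"dz":0,"rx":0,"ry":0,"rz":0,"hand":0.05},{"dx":0,"dy":0,"dz":0,"rx":0,"ry":0,"rz":0,"hand":0.05},{"dx":0,"dy":0,"dz":0,"rx":0,"ry":0,"rz":0,"hand":0.05},{"dx":0,"dy":0,"dz":0,"rx":0,"ry":0,"rz":0,"hand":0.05},{"dx":0,"dy":0,"dz":0,"rx":0,"ry":0,"rz":0,"hand":0.05}]' 40; python3 to.py .5881 .0502 .12 6
```

```text
clock: 27.78
position: [0.4528, 0.0711, 0.0082]
ee_rot: [0.0, 0.999, 0.053, 0.002]
contact_force: [-0.7, -0.0, 5.6]
width: 0.0663
gripper_force: 43.7
clock 27.78 psi 6.03 rz 0.03 now mm [ 132.9   35.  -111.1] after turn mm [ 132.4   34.9 -111.8] tilt [ 0.3 -0. ] q6 1.47 F [-0.7 -0.   5.6] w 0.0663 g 43.7
```

```bash
python3 -m pendant '[{"dx":0,"dy":0,"dz":-0.03,"rx":0,"ry":0,"rz":0,"hand":0.05},{"dx":0,"dy":0,"dz":-0.04,"rx":0,"ry":0,"rz":0,"hand":0.05},{"dx":0,"dy":0,"dz":-0.03,"rx":0,"ry":0,"rz":0,"hand":0.05},{"dx":0.0331,"dy":0.0087,"dz":0,"rx":0,"ry":0,"rz":0,"hand":0.05},{"dx":0.0331,"dy":0.0087,"dz":0,"rx":0,"ry":0,"rz":0,"hand":0.05},{"dx":0.0331,"dy":0.0087,"dz":0,"rx":0,"ry":0,"rz":0,"hand":0.05},{"dx":0.0331,"dy":0.0087,"dz":0,"rx":0,"ry":0,"rz":0,"hand":0.05},{"dx":0,"dy":0,"dz":0.03,"rx":0,"ry":0,"rz":0,"hand":0.05},{"dx":0,"dy":0,"dz":0.02,"rx":0,"ry":0,"rz":0,"hand":0.05},{"dx":0,"dy":0,"dz":0,"rx":0,"ry":0,"rz":0,"hand":0.05},{"dx":0,"dy":0,"dz":0,"rx":0,"ry":0,"rz":0,"hand":0.05},{"dx":0,"dy":0,"dz":0,"rx":0,"ry":0,"rz":0,"hand":0.05}]'; python3 to.py .5881 .0502 .012 6
```

```text
clock: 28.78
position: [0.5868, 0.0504, 0.0577]
ee_rot: [0.0, 0.999, 0.052, 0.001]
contact_force: [-0.0, 0.6, -1.4]
width: 0.0663
gripper_force: 46.0
clock 28.78 psi 6.02 rz 0.02 now mm [ 1.2  0.3 45.7] after turn mm [ 1.3  0.3 45.7] tilt [ 0.1 -0. ] q6 1.43 F [-0.   0.6 -1.4] w 0.0663 g 46.0
```

```bash
python3 -m pendant '[{"dx":0.001,"dy":-0.0005,"dz":0.018,"rx":0,"ry":0,"rz":0,"hand":0.05},{"dx":0,"dy":0,"dz":0.014,"rx":0,"ry":0,"rz":0,"hand":0.05},{"dx":0,"dy":0,"dz":0.007,"rx":0,"ry":0,"rz":0,"hand":0.05},{"dx":0,"dy":0,"dz":0.003,"rx":0,"ry":0,"rz":0,"hand":0.05},{"dx":0,"dy":0,"dz":0,"rx":0,"ry":0,"rz":0,"hand":0.05},{"dx":0,"dy":0,"dz":0,"rx":0,"ry":0,"rz":0,"hand":0.05}]'; python3 to.py .5881 .0502 .012 6
```

```text
clock: 29.28
position: [0.5879, 0.051, 0.0154]
ee_rot: [0.0, 0.999, 0.052, 0.001]
contact_force: [0.1, 0.7, -1.4]
width: 0.0665
gripper_force: 46.0
clock 29.28 psi 6.02 rz 0.02 now mm [0.1 0.8 3.4] after turn mm [0.1 0.8 3.4] tilt [ 0.1 -0. ] q6 1.43 F [ 0.1  0.7 -1.4] w 0.0665 g 46.0
```

```bash
python3 -m pendant '[{"dx":0,"dy":0,"dz":0.002,"rx":0,"ry":0,"rz":0,"hand":0.05},{"dx":0,"dy":0,"dz":0.001,"rx":0,"ry":0,"rz":0,"hand":0.05},{"dx":0,"dy":0,"dz":0,"rx":0,"ry":0,"rz":0,"hand":0.05},{"dx":0,"dy":0,"dz":0,"rx":0,"ry":0,"rz":0,"hand":0.076},{"dx":0,"dy":0,"dz":0,"rx":0,"ry":0,"rz":0,"hand":0.08},{"dx":0,"dy":0,"dz":0,"rx":0,"ry":0,"rz":0,"hand":0.08},{"dx":0,"dy":0,"dz":-0.03,"rx":0,"ry":0,"rz":0,"hand":0.08},{"dx":0,"dy":0,"dz":-0.04,"rx":0,"ry":0,"rz":0,"hand":0.08},{"dx":0,"dy":0,"dz":-0.04,"rx":0,"ry":0,"rz":0,"hand":0.08},{"dx":0,"dy":0,"dz":-0.04,"rx":0,"ry":0,"rz":0,"hand":0.08}]'; python3 -m pendant '[{"dx":-0.04,"dy":0,"dz":0,"rx":0,"ry":0,"rz":0,"hand":0.08},{"dx":-0.04,"dy":0,"dz":0,"rx":0,"ry":0,"rz":0,"hand":0.08},{"dx":-0.04,"dy":0,"dz":0,"rx":0,"ry":0,"rz":0,"hand":0.08},{"dx":-0.04,"dy":0,"dz":0,"rx":0,"ry":0,"rz":0,"hand":0.08},{"dx":-0.04,"dy":0,"dz":0,"rx":0,"ry":0,"rz":0,"hand":0.08},{"dx":-0.04,"dy":0,"dz":0,"rx":0,"ry":0,"rz":0,"hand":0.08},{"dx":-0.04,"dy":0,"dz":0,"rx":0,"ry":0,"rz":0,"hand":0.08},{"dx":0,"dy":0,"dz":0,"rx":0,"ry":0,"rz":0,"hand":0.08},{"dx":0,"dy":0,"dz":0,"rx":0,"ry":0,"rz":0,"hand":0.08}]'; python3 - <<'E'
from h import *
s,d=look("top");f=d["frame"][:,:,::-1]
cv2.imwrite("pics/final.png",cv2.resize(f[120:312,150:490],None,fx=2.35,fy=2.35,interpolation=cv2.INTER_CUBIC))
E
```

```text
clock: 30.12
position: [0.5866, 0.051, 0.1625]
ee_rot: [0.0, 0.999, 0.052, -0.001]
contact_force: [0.8, 0.6, -0.5]
width: 0.0802
gripper_force: 0.0
clock: 30.87
position: [0.3067, 0.0218, 0.1613]
ee_rot: [0.0, 0.999, 0.052, 0.0]
contact_force: [0.8, 0.3, -1.0]
width: 0.0798
gripper_force: 0.0
```

View pics/final.png

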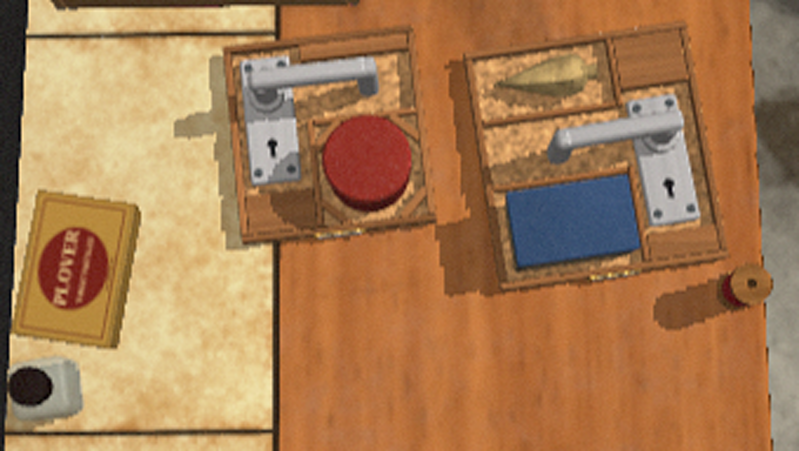

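All five things are in their bays and the bottle and reel haven't moved. I'll check positions against the tolerances before handing in.

```bash
python3 - <<'E'
from h import *
np.set_printoptions(precision=1,suppress=True)
s,d=look("top");f=lambda p:(np.array(p)+.5)/2.35-.5+[150,120]
def t(n,p,z,c,yaw):
    w=cast(d,f(p),z).mean(0)-c;print(n,R.from_euler('z',-yaw,degrees=True).apply([*w,0])[:2]*1e3)
L=(.597,-.1236);S=(.6178,.083)
t("Lplate (-10.5,-55.5)",[(630,101),(678,93),(697,220),(650,226)],.011,L,7.9)
t("Rplate (15.5,43)",[(241,60),(291,53),(299,181),(250,187)],.011,S,6)
t("box (-54,29.5)",[(507,195),(630,177),(640,250),(517,270)],.045,L,7.9)
t("tin (-33,-29.5)",[(367,162)],.052,S,6)
t("bob (64.5,29.5)",[(495,82),(597,72)],.017,L,7.9)
E
```

```text
Lplate (-10.5,-55.5) [-11.  -53.2]
Rplate (15.5,43) [16.8 44.2]
box (-54,29.5) [-55.5  29.9]
tin (-33,-29.5) [-36.3 -28.3]
bob (64.5,29.5) [66.5 27.1]
```

```bash
python3 -c "
from rig import manip
print(manip.sign_off())"
```

```text
the job is handed in; nothing more can be done
None
```

Both door sets are made up and the job is handed in at about 31 s of the 128 s allowed: in the last top view every piece lay in its own bay, by my measurement within about 4 mm of place, and the ink bottle and cotton reel had not visibly moved; the sign-off returned no verdict.

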